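# Pack the burner service kit in stacking trays

### The job

Pack the burner service kit: seat the blue tray on the carrier so that its corner pins drop fully into the sockets, and put every brass nozzle in it; then stack the grey tray on the blue one in the same way and put every rubber stopper in it. Finally swing the yellow hold-down bar over the stack, fully down into its catch. Leave the cap screw and the hex key where they are.

Things in the scene. Friction and masses are not known exactly. Their poses are not given: they have to be found in the camera images.
- carrier: fixed aluminium plate 240 (x) x 100 x 8 mm. Origin: centre of underside; x to the hinge post. 4 dark socket bosses at x+-51 y+-36, top z=20, sockets 12 mm square, 12 deep. Hinge post 18 x 24 at x=+100, forked catch post 16 x 24 at x=-100, tops z=136. A seated tray has its origin at x=y=0, z=10 in this frame, its 120 mm side along x.
- blue_tray: blue tray 120 (x) x 90 (y) mm, 0.25 kg, same both ways round. Origin: centre, at pin tips. Below: 4 pins at x+-51 y+-36, 8 mm thick, 10 long, round-ended. Floor top z=15, rim top z=25. Corner posts 18 mm square, top z=60, each with a 12 mm square socket 12 deep. Mid lifting stem 22 (x) x 14 (y), top z=58: pinch its 14 mm. Goes on the carrier, takes the nozzles.
- grey_tray: grey tray 120 (x) x 90 (y) mm, 0.25 kg, same both ways round. Origin: centre, at pin tips. Below: 4 pins at x+-51 y+-36, 8 mm thick, 10 long, round-ended. Floor top z=15, rim top z=25. Corner posts 18 mm square, top z=60, each with a 12 mm square socket 12 deep. Mid lifting stem 22 (x) x 14 (y), top z=58: pinch its 14 mm. Goes on the blue tray (seated: origin 50 mm above blue's), takes stoppers.
- nozzle_1: brass burner nozzle, 18 x 15 mm at the foot, 40 mm tall, tapering upwards, 30 g. Origin: centre of its foot; z from foot to tip. It starts standing; it may lie once dropped. It may be absent (None).
- nozzle_2: brass burner nozzle, 18 x 15 mm at the foot, 40 mm tall, tapering upwards, 30 g. Origin: centre of its foot; z from foot to tip. It starts standing; it may lie once dropped. It may be absent (None).
- nozzle_3: brass burner nozzle, 18 x 15 mm at the foot, 40 mm tall, tapering upwards, 30 g. Origin: centre of its foot; z from foot to tip. It starts standing; it may lie once dropped. It may be absent (None).
- stopper_1: black rubber stopper, 29 mm diameter, 28 mm tall, 20 g. Origin: centre of its underside; z up. It may be absent (None).
- stopper_2: black rubber stopper, 29 mm diameter, 28 mm tall, 20 g. Origin: centre of its underside; z up. It may be absent (None).
- hold_bar (a joint): yellow bar's angle: 0 = level, down in the catch; pi/2 = upright; 1.8 = open stop, leaning back. Starts 1.55 to 1.75. Bar 12 mm wide, 8 thick, 205 long from the hinge, then an 18 mm black ball knob. Stiff hinge (0.18 N m): it stays where left, so push it right down. Level, its underside is 3 mm above the stem of a seated grey tray.
- bar_pivot (a point): hinge axis of the hold-down bar, mid-width, on the bar's centre line; axis along the carrier's y; at x = +100, z = 127 mm in the carrier's frame. The bar points from here to the carrier's -x when closed and up when open.
- bar_knob (a point): centre of the black ball knob (18 mm) at the bar's free end, 212 mm from the hinge
- bar_catch (a point): middle of the forked catch where the bar comes to rest, at x = -100, z = 127 mm in the carrier's frame
- clamp_block_rear: fixed pale clamp block, part of the bench: 72 x 112 mm (its y) and 96 mm high, with a bar 26 x 150 mm along its y on top, up to z = 114 mm. Origin: middle of its underside. In the way of a low gripper; not part of the job
- clamp_block_left: fixed pale clamp block, part of the bench: 72 x 112 mm (its y) and 96 mm high, with a bar 26 x 170 mm along its y on top, up to z = 114 mm. Origin: middle of its underside. In the way of a low gripper; not part of the job
- bolt: socket cap screw standing on its head, 19 mm across, 52 mm tall; bystander, origin at its underside
- hex_key: grey hex key, 94 mm long, lying flat; bystander, origin at its middle underneath
Mind the look-alikes: they are no part of the job. What is shaped like the stopper_1 but pink is not meant.

How it is judged:
On the way, in this order (a step that is already met when the one before it is completed fails the run):
1. the blue tray is seated on the carrier with every nozzle in it, the bar still open (x of blue_tray in the frame of carrier between -0.004 and 0.004 m and y of blue_tray in the frame of carrier between -0.004 and 0.004 m and z of blue_tray in the frame of carrier between 0.006 and 0.013 m and angle between the x axis of blue_tray and the x axis of carrier, either way round below 0.08 rad and angle between blue_tray's own z axis and vertical below 0.05 rad and x of nozzle_1 in the frame of blue_tray between -0.058 and 0.058 m and y of nozzle_1 in the frame of blue_tray between -0.043 and 0.043 m and z of nozzle_1 in the frame of blue_tray between 0.01 and 0.038 m and x of nozzle_2 in the frame of blue_tray between -0.058 and 0.058 m and y of nozzle_2 in the frame of blue_tray between -0.043 and 0.043 m and z of nozzle_2 in the frame of blue_tray between 0.01 and 0.038 m and x of nozzle_3 in the frame of blue_tray between -0.058 and 0.058 m and y of nozzle_3 in the frame of blue_tray between -0.043 and 0.043 m and z of nozzle_3 in the frame of blue_tray between 0.01 and 0.038 m and value of joint hold_bar above 0.6 rad), for 0.2 s.
2. the grey tray is seated on the blue tray with every stopper in it (x of blue_tray in the frame of carrier between -0.004 and 0.004 m and y of blue_tray in the frame of carrier between -0.004 and 0.004 m and z of blue_tray in the frame of carrier between 0.006 and 0.013 m and angle between the x axis of blue_tray and the x axis of carrier, either way round below 0.08 rad and angle between each of blue_tray, grey_tray's own z axis and vertical below 0.05 rad and x of nozzle_1 in the frame of blue_tray between -0.058 and 0.058 m and y of nozzle_1 in the frame of blue_tray between -0.043 and 0.043 m and z of nozzle_1 in the frame of blue_tray between 0.01 and 0.038 m and x of nozzle_2 in the frame of blue_tray between -0.058 and 0.058 m and y of nozzle_2 in the frame of blue_tray between -0.043 and 0.043 m and z of nozzle_2 in the frame of blue_tray between 0.01 and 0.038 m and x of nozzle_3 in the frame of blue_tray between -0.058 and 0.058 m and y of nozzle_3 in the frame of blue_tray between -0.043 and 0.043 m and z of nozzle_3 in the frame of blue_tray between 0.01 and 0.038 m and x of grey_tray in the frame of blue_tray between -0.004 and 0.004 m and y of grey_tray in the frame of blue_tray between -0.004 and 0.004 m and z of grey_tray in the frame of blue_tray between 0.046 and 0.053 m and angle between the x axis of grey_tray and the x axis of blue_tray, either way round below 0.08 rad and x of stopper_1 in the frame of grey_tray between -0.058 and 0.058 m and y of stopper_1 in the frame of grey_tray between -0.043 and 0.043 m and z of stopper_1 in the frame of grey_tray between 0.01 and 0.038 m and x of stopper_2 in the frame of grey_tray between -0.058 and 0.058 m and y of stopper_2 in the frame of grey_tray between -0.043 and 0.043 m and z of stopper_2 in the frame of grey_tray between 0.01 and 0.038 m), for 0.2 s.
3. the hold-down bar is down in its catch (value of joint hold_bar below 0.05 rad), for 0.2 s.
At the end, for the whole second after the job is handed in: blue tray seated on carrier, grey tray on blue tray (within 4 mm sideways, 3 mm in height, 0.08 rad in turn, 0.05 rad of level); every nozzle inside the blue rim, every stopper inside the grey rim, in any attitude; bar below 0.05 rad; all at rest (all of step 2 and value of joint hold_bar below 0.05 rad and linear speed of each of blue_tray, grey_tray, nozzle_1, nozzle_2, nozzle_3, stopper_1, stopper_2 below 0.03 m/s); the robot touches nothing.
It fails at once if the bolt is pushed more than 30 mm from its place (distance of bolt from where it was at the start of the episode above 0.03 m).
It fails at once if the hex key is pushed more than 30 mm from its place (distance of hex_key from where it was at the start of the episode above 0.03 m).
Of nozzle_1, nozzle_2, nozzle_3, stopper_1, stopper_2 only 3 to 5 are there at a start; the rules pass over those that are not, and their reading is None.
At some moment in a run one of grey_tray, stopper_1, stopper_2 may be knocked a few centimetres aside while the robot is not near it.
Once in a run the grip may slacken for a moment while it holds something.
It also fails if it takes over 210 s, if anything falls off the work surface, if the arm or the gripper's body presses on something with over 40 N, if the wrist force passes 120 N, or if a joint passes its speed limit or range.

### The arm

A 6-joint arm with a two-finger parallel gripper is mounted at the origin on a cart in front of the work surface, level with it; the furniture and walls round the work are solid. World frame = base frame: x ahead of the robot, y to its left, z up, the work surface at z = 0. Lengths are in m, angles in rad, forces in N, time in s.
With the tool pointing down it reaches from about 0.25 to 0.85 m from the base axis. Payload 12.5 kg.
Tool frame: the origin (TCP) lies at the very end of the fingers, on their centre line; the grasp point (between the pads) lies 19 mm behind it (ctrl.tcp_to_grasp is the distance from the TCP to the grasp point, in m); x points along the fingers, z is the direction in which the jaws open and shut, and the axes are right-handed (so a half turn about x gives the same grasp; the last joint's range is limited). The gripper opens to 93 mm and grips with 3 to 60 N. Pads are 15 mm wide; open, the fingers measure 128 mm over their backs; the gripper's body (75 mm by 188 mm) begins 65 mm behind the grasp point.
Start: joints at [-1.277, 0.351, 1.652, -0, 1.139, -0.085], TCP at [0.203, -0.511, 0.219] pointing down, gripper open.
Joint ranges: [-2.75, 2.75], [-0.79, 2.1], [0.01, 2.65], [-1.57, 4.71], [0.07, 3.14], [-2.87, 2.87]. Speed limits (rad/s): [2.22, 2.22, 2.79, 3.14, 3.14, 3.14].

### API

Orientations are given as a unit quaternion [x, y, z, w].
In Python, from station import ctrl, read_camera, order, models gives the robot as it stands.
- The arm moves only by the tool move_arm, never from a script. Its argument "motion" is a list of rows, each a list of 7 numbers: the shift along the tool's x, y, z in units of 0.2 m (1.0 is 0.2 m), then the turn, a rotation vector about the tool's x, y, z in units of 60 degrees (1.0 is 60 degrees), then the opening, from 0 (shut) to 1 (fully open). A call has 1 to 20 rows; each row is the pose to reach, as a shift and turn from the pose commanded when the call began, along the tool's axes at that moment; what a row does not reach only later rows make up. A row lasts 1/8 s, in which the tool goes at most 62.5 mm and 10.7 degrees, less where a joint would pass 70% of its speed; a pose out of reach is approached as far as the arm can. A call with a number of a shift or a turn outside -1 to 1 is refused whole. A call with a gripper value outside its range is refused whole. The fingers move at their own pace and stop on an object; the grip force is fixed at half the most. Time passes only in rows, so rows that repeat a pose let the fingers close. It gives the time, the measured TCP pose, the force and the opening at its end, in the units of the state.
- ctrl.get_state(): the state, without advancing time (a new reading comes with each control period).
- read_camera(name): name is "scene" or "side" or "wrist"; returns a dict with "frame" (384x512x3 uint8, red, green, blue), "range_z" (384x512 float32, m along the optical axis (not along the pixel's ray), 0 where there is no reading), "fx", "fy", "cx", "cy" (pixels), "R" (3x3) and "t" (3): a world point X has camera coordinates R X + t. Camera axes: x right, y down, z forward; pixel columns grow to the right and rows downward; lengths in m; the calibration is good to about 2 mm. A picture is of the moment at which its call begins.
- order.close_job(): hands the job in, once; it reports no verdict.
Trained networks look in the newest picture that a camera, given by its name, has taken for a name from the list of things; names that differ only in an ending like _2 or _b are one class to them, and where a whole thing is asked for, a point or a joint stands for the part that bears it (a point fixed in the world has none). Each returns a list of dicts, best first, with "confidence" (0 to 1); they miss things now and then, are a little off and sometimes report something else, mostly with a low value. They report only what shows in the picture. A call takes as long as a camera call. They do not tell look-alikes from the thing itself.
- models.outline_of(name, camera): "mask" (384x512 bool, what is visible of it) and "position" ([column, row] in pixels, amid what is visible of it).
- models.landmark_of(name, camera): "position" ([column, row] in pixels: a listed point, or the origin of a listed thing).
The state is a dict: "clock": time; "joint_positions": joint angles; "qd": joint speeds; "joint_efforts": joint torques, N m; "tool_pos": TCP position; "eef_rot": TCP orientation; "force": force on the tool from outside, world axes, zero at the start; "wrist_torque": the same for the moment, N m; "opening": finger opening in m.
Only numpy, scipy, OpenCV 4.12 (cv2) and the standard library are available. Lean on these libraries where they do the work, as an engineer would, in place of code of your own. Each camera call takes 0.05 s, during which the arm holds its last target.

## Working session

There is one attempt and no reset: what is moved stays moved. The work goes in short steps, Python scripts to look and compute and a tool call to move; the robot and the scene stay as the last step left them, time stands still between calls to the robot, and variables do not carry over. Pictures are saved under pics/ and viewed, and the job is handed in when it is done.

Besides the shell and the picture viewer there is one more tool, called after ">>>" as name(argument=value, ...) on one line, values as JSON. move_arm: Moves the arm, as the interface text tells. Its arguments: {"type":"object","properties":{"motion":{"type":"array","items":{"type":"array","items":{"type":"number","minimum":-1,"maximum":1}}}},"required":["motion"]}

```bash
mkdir -p pics; ls
cat > h.py <<'E'
import numpy as np, cv2
from station import ctrl, read_camera, order, models
def save(c,n,s=1.5): cv2.imwrite('pics/'+n,cv2.resize(c['frame'][:,:,::-1],None,fx=s,fy=s))
E
python3 - <<'E'
from h import *
print(ctrl.get_state(), ctrl.tcp_to_grasp)
for n in ['scene','side','wrist']:
    c=read_camera(n); save(c,n+'0.png'); print(n,c['fx'],c['cx'],c['cy'],(-c['R'].T@c['t']).round(3),c['R'].round(3).tolist())
E
```

```text
pics
{'clock': 0.0, 'joint_positions': array([-1.27659573e+00,  3.51256323e-01,  1.65240565e+00,  1.24880283e-05,
        1.13913486e+00, -8.45727375e-02]), 'qd': array([ 0.00076253, -0.00104747, -0.0006968 ,  0.00101285, -0.00055215,
        0.0002832 ]), 'joint_efforts': array([-1.54166260e-03, -4.97331369e+01, -2.85255629e+01,  6.98234816e-02,
        2.56638962e-02, -1.07564476e-04]), 'tool_pos': array([ 0.20331937, -0.51066647,  0.21809745]), 'eef_rot': array([ 0.39720413,  0.58551545, -0.39666211,  0.58485871]), 'force': array([1.4083401 , 0.15784564, 0.19872457]), 'wrist_torque': array([-0.00569722,  0.00125174, -0.09715165]), 'opening': 0.0926626810243209} 0.0188
scene 479.52812770937777 257.20984273320727 188.11969076763697 [0.166 0.71  0.824] [[-0.853, -0.523, -0.009], [-0.334, 0.558, -0.759], [0.402, -0.645, -0.651]]
side 465.7930919575843 254.6156506403988 190.7229241397269 [ 0.41  -0.752  0.774] [[0.962, -0.273, -0.008], [-0.183, -0.623, -0.76], [0.203, 0.733, -0.65]]
wrist 345.47006996163134 257.61184632788536 196.77020277399774 [ 0.267 -0.485  0.384] [[0.37, -0.929, -0.002], [-0.9, -0.359, 0.249], [-0.232, -0.09, -0.969]]
```

View pics/scene0.png

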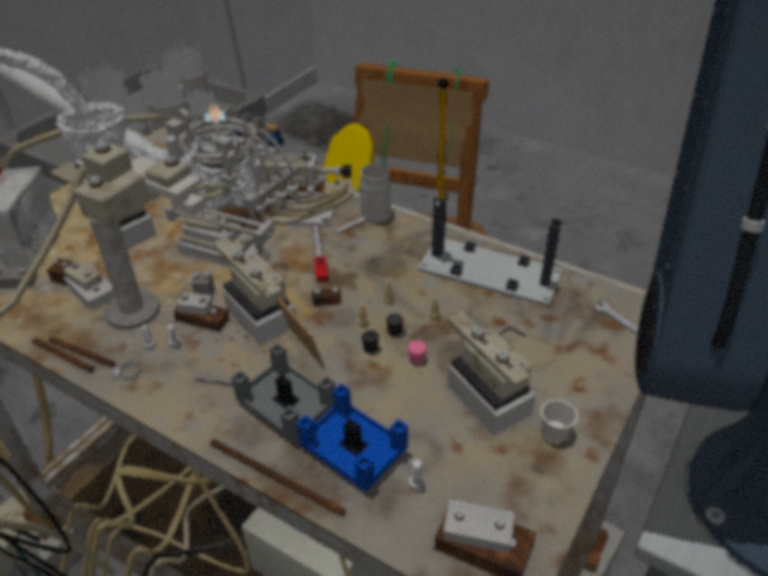

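View pics/side0.png

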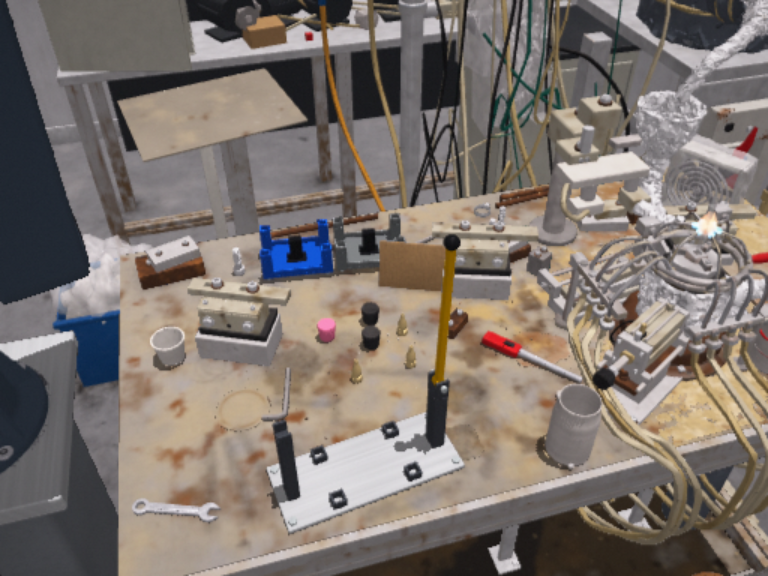

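View pics/wrist0.png

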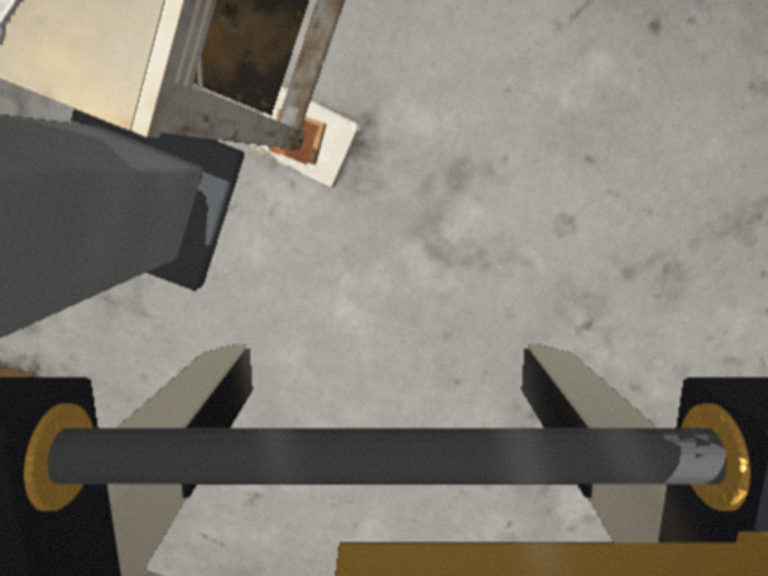

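```bash
cat >> h.py <<'E'
def ray(c,u,v):
    d=np.array([(u-c['cx'])/c['fx'],(v-c['cy'])/c['fy'],1.0]); return -c['R'].T@c['t'], c['R'].T@d
def onz(c,u,v,z):
    o,d=ray(c,u,v); return o+d*(z-o[2])/d[2]
def cloud(c):
    v,u=np.mgrid[0:384,0:512]; Z=c['range_z']
    P=np.stack([(u-c['cx'])/c['fx']*Z,(v-c['cy'])/c['fy']*Z,Z],-1)
    W=(P-c['t'])@c['R']; W[Z==0]=np.nan; return W
E
cat > det.py <<'E'
from h import *
zo=dict(carrier=0,blue_tray=0,grey_tray=0,nozzle_1=0,stopper_1=0,bolt=0,hex_key=0,clamp_block_rear=0,clamp_block_left=0,bar_pivot=.127,bar_catch=.127)
for n in ['scene','side']:
    c=read_camera(n); W=cloud(c)
    for t in ['carrier','blue_tray','grey_tray','nozzle_1','stopper_1','bolt','hex_key','clamp_block_rear','clamp_block_left','bar_pivot','bar_catch','bar_knob']:
        for r in models.landmark_of(t,n):
            if r['confidence']<.2: continue
            u,v=r['position']; d=W[int(round(v)),int(round(u))]
            print(n,t,round(r['confidence'],2),np.round([u,v]),'onz',onz(c,u,v,zo[t]).round(3) if t in zo else '','depth',d.round(3))
E
python3 det.py
```

```text
scene carrier 0.59 [327. 183.] onz [ 0.526 -0.219  0.   ] depth [ 0.524 -0.214  0.005]
scene blue_tray 0.77 [236. 298.] onz [0.528 0.216 0.   ] depth [0.519 0.229 0.022]
scene grey_tray 0.89 [193. 271.] onz [0.649 0.205 0.   ] depth [0.615 0.24  0.058]
scene grey_tray 0.32 [370. 153.] onz [ 0.476 -0.405  0.   ] depth [ 0.428 -0.23   0.13 ]
scene nozzle_1 0.65 [288. 210.] onz [ 0.565 -0.075  0.   ] depth [ 0.56  -0.066  0.009]
scene nozzle_1 0.59 [243. 215.] onz [ 0.651 -0.003  0.   ] depth [0.645 0.008 0.011]
scene nozzle_1 0.51 [260. 201.] onz [ 0.643 -0.066  0.   ] depth [ 0.639 -0.062  0.005]
scene stopper_1 0.6 [275. 239.] onz [0.542 0.029 0.   ] depth [0.537 0.039 0.013]
scene stopper_1 0.54 [261. 218.] onz [ 0.607 -0.017  0.   ] depth [0.595 0.005 0.023]
scene stopper_1 0.47 [249. 230.] onz [0.611 0.033 0.   ] depth [0.599 0.053 0.021]
scene bolt 0.64 [278. 323.] onz [0.423 0.224 0.   ] depth [0.42  0.23  0.011]
scene hex_key 0.59 [332. 233.] onz [ 0.436 -0.057  0.   ] depth [0.4   0.046 0.111]
scene bar_pivot 0.55 [296. 134.] onz [ 0.623 -0.214  0.127] depth [ 0.629 -0.227  0.
[... 972 characters left out ...]
0.   ] depth [0.534 0.017 0.009]
side stopper_1 0.61 [245. 230.] onz [ 0.593 -0.008  0.   ] depth [ 0.589 -0.018  0.01 ]
side stopper_1 0.6 [248. 212.] onz [0.616 0.05  0.   ] depth [0.61  0.033 0.016]
side bolt 0.42 [161. 180.] onz [0.426 0.234 0.   ] depth [0.427 0.222 0.008]
side hex_key 0.57 [182. 264.] onz [ 0.434 -0.069  0.   ] depth [ 0.434 -0.068 -0.001]
side clamp_block_rear 0.63 [191. 288.] onz [ 0.441 -0.139  0.   ] depth [ 0.437 -0.235  0.121]
side bar_pivot 0.82 [289. 255.] onz [ 0.622 -0.216  0.127] depth [ 0.623 -0.216  0.128]
side bar_catch 0.81 [193. 288.] onz [ 0.441 -0.239  0.127] depth [ 0.44  -0.249  0.138]
side bar_knob 0.85 [300. 162.] onz  depth [ 0.631 -0.217  0.341]
```

```bash
cat > top.py <<'E'
from h import *
# ortho: x 0.25..0.85 up, y 0.42..-0.42 ; 1mm
Cs=[read_camera(n) for n in ['scene','side']]
H=np.full((600,840),-1.); 
pts=np.concatenate([cloud(c).reshape(-1,3) for c in Cs]); 
col=np.concatenate([c['frame'].reshape(-1,3) for c in Cs])
np.savez('pts.npz',p=pts,c=col)
m=np.isfinite(pts[:,0])&(pts[:,2]<.4)&(pts[:,2]>-.02); pts=pts[m]; col=col[m]
o=np.argsort(pts[:,2]); pts=pts[o]; col=col[o]
img=np.zeros((600,840,3),np.uint8)
r=((.85-pts[:,0])*1000).astype(int); q=((.42-pts[:,1])*1000).astype(int)
ok=(r>=0)&(r<599)&(q>=0)&(q<839)
for dr in (0,1):
  for dq in (0,1): img[r[ok]+dr,q[ok]+dq]=col[ok]
img=img[:,20:820]
cv2.imwrite('pics/top0.png',img[:,:,::-1])
E
python3 top.py
```

```text
(no output)
```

View pics/top0.png

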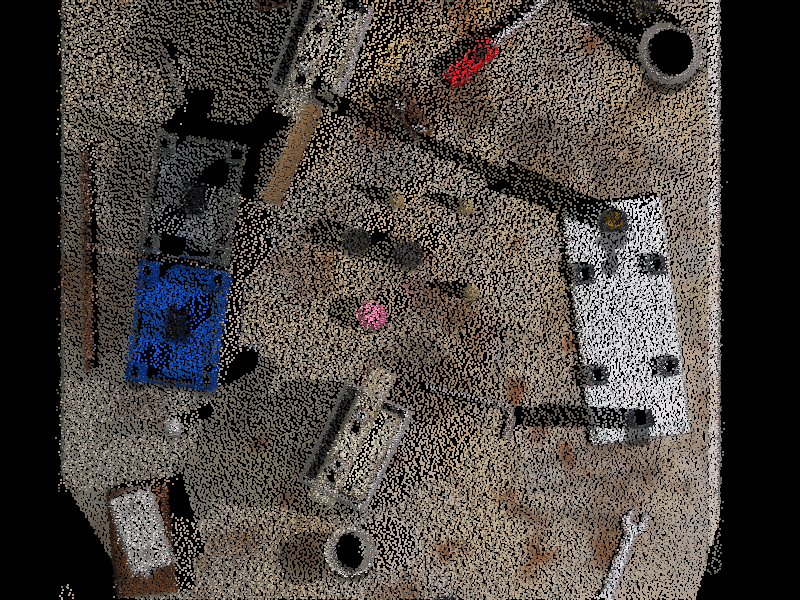

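```bash
cat > fit.py <<'E'
from h import *
from scipy.optimize import least_squares
def sdf(P,rects):
    out=[]
    for cx,cy,hx,hy in rects:
        q=np.abs(P-[cx,cy])-[hx,hy]
        out.append(np.linalg.norm(np.maximum(q,0),axis=1)+np.minimum(q.max(1),0))
    out=np.array(out); return out[np.abs(out).argmin(0),np.arange(len(P))]
T=[(sx*51,sy*36,9,9) for sx in(1,-1) for sy in(1,-1)]
TRAY=T+[(0,0,11,7)]
def local(P,p):
    c,s=np.cos(p[2]),np.sin(p[2]); d=(P[:,:2]-p[:2])*1000
    return np.stack([d@[c,s],d@[-s,c]],1)
def fit(P,rects,p0,cut=6):
    p=np.array(p0,float)
    for cut in (15,8,5,4):
        L=local(P,p); k=np.abs(sdf(L,rects))<cut
        f=lambda x:sdf(local(P[k],[p[0]+x[0]/1000,p[1]+x[1]/1000,p[2]+x[2]/60]),rects)
        r=least_squares(f,[0,0,0],loss='soft_l1'); p=p+[r.x[0]/1000,r.x[1]/1000,r.x[2]/60]
    return p,k.sum(),np.abs(r.fun).mean()
if __name__=='__main__':
    for n in ['scene','side','both']:
        W=np.concatenate([cloud(read_camera(m)).reshape(-1,3) for m in (['scene','side'] if n=='both' else [n])]); W=W[np.isfinite(W[:,0])]
        def near(x,y,r,z0,z1): return W[(np.hypot(W[:,0]-x,W[:,1]-y)<r)&(W[:,2]>z0)&(W[:,2]<z1)]
        print(n,'blue',fit(near(.524,.225,.09,.028,.056),TRAY,[.524,.225,-.12]))
        print(n,'grey',fit(near(.655,.208,.09,.028,.056),TRAY,[.655,.208,-.12]))
        B=[(sx*51,sy*36,9,9) for sx in(1,-1) for sy in(1,-1)]
        print(n,'carr',fit(near(.53,-.228,.09,.011,.018),B,[.53,-.228,.12]))
        PO=[(100,0,9,12),(-100,0,8,12)]
        print(n,'carrposts',fit(near(.53,-.228,.13,.03,.11),PO,[.53,-.228,.12]))
        for z in (.0575,.06): 
            q=near(.524,.225,.09,z-.02,.08); print(q[:,2].max() if len(q) else None,end=' ')
        b=W[(W[:,0]>.64)&(W[:,0]<.76)&(W[:,1]>.07)&(W[:,1]<.15)]; print('board top',np.percentile(b[:,2],[50,90,99]))
        t=W[(np.abs(W[:,0]-.6)<.04)&(np.abs(W[:,1]+.12)<.03)]; print('table z',np.median(t[:,2]))
E
python3 fit.py
```

```text
scene blue (array([ 0.52548389,  0.22192416, -0.12882067]), np.int64(615), np.float64(0.8925218912739874))
scene grey (array([ 0.65317699,  0.20668666, -0.16260152]), np.int64(537), np.float64(0.8991267641629872))
scene carr (array([ 0.53064361, -0.22719291,  0.12367421]), np.int64(103), np.float64(1.5128167366941365))
scene carrposts (array([ 0.53171761, -0.22796896,  0.12462505]), np.int64(409), np.float64(1.0752984138641903))
0.06326460199459998 0.06326460199459998 board top [0.00188046 0.08925676 0.11546415]
table z -0.0007049360682355799
side blue (array([ 0.52463231,  0.22443075, -0.1274601 ]), np.int64(355), np.float64(1.3438392568023516))
side grey (array([ 0.65067347,  0.20909796, -0.16725037]), np.int64(281), np.float64(1.4654520699481588))
side carr (array([ 0.53017703, -0.22605035,  0.12418319]), np.int64(182), np.float64(1.4018835732589305))
side carrposts (array([ 0.53055667, -0.22516613,  0.12713711]), np.int64(657), np.float64(0.6369292177927368))
0.061810350437188515 0.061810350437188515 board top [0.03763648 0.08301126 0.11436806]
table z -0.0010238966461959156
both blue (array([ 0.52553132,  0.22276797, -0.12679936]), np.int64(971), np.float64(1.2359713559223726))
both grey (array([ 0.65321974,  0.20740738, -0.16783076]), np.int64(813), np.float64(1.2446010504434994))
both carr (array([ 0.53046832, -0.22612731,  0.12727037]), np.int64(273), np.float64(1.3875226217413992))
both carrposts (array([ 0.53084088, -0.22567995,  0.12761668]), np.int64(1039), np.float64(1.030591575820257))
0.06361839901736241 0.06361839901736241 board top [0.02446258 0.08531161 0.11469309]
table z -0.0008863056889365775
```

```bash
cat >> h.py <<'E'
from scipy.spatial.transform import Rotation as Ro
def Rt(yaw):  # tool pointing down, tool y (camera side if cam='+') along yaw
    x=np.array([0,0,-1.]); y=np.array([np.cos(yaw),np.sin(yaw),0]); return np.stack([x,y,np.cross(x,y)],1)
def rel(targets,base=None):
    """targets list of (x,y,z,yaw); base: None -> measured pose"""
    s=ctrl.get_state()
    p0,R0=(s['tool_pos'],Ro.from_quat(s['eef_rot']).as_matrix()) if base is None else (np.array(base[:3]),Rt(base[3]))
    for t in targets:
        d=R0.T@(np.array(t[:3])-p0)/.2
        w=Ro.from_matrix(R0.T@Rt(t[3])).as_rotvec()/(np.pi/3)
        print(np.round(d,3).tolist(),np.round(w,3).tolist())
def st():
    s=ctrl.get_state(); R=Ro.from_quat(s['eef_rot']).as_matrix()
    print('t',round(s['clock'],2),'p',s['tool_pos'].round(4),'yawY',round(np.arctan2(R[1,1],R[0,1]),3),'xax',R[:,0].round(3),'j',s['joint_positions'].round(2),'F',s['force'].round(1),'op',round(s['opening'],4))
E
python3 - <<'E'
from h import *
st(); c=read_camera('wrist'); s=ctrl.get_state(); R=Ro.from_quat(s['eef_rot']).as_matrix()
print('cam in tool',R.T@(-c['R'].T@c['t']-s['tool_pos']))
print(R.round(3))
rel([(.203,-.511,.4,.1),(.3,-.36,.4,.1),(.525,.223,.3,np.pi-.127)])
E
```

```text
t 1.75 p [ 0.2034 -0.511   0.2187] yawY 0.379 xax [-0. -0. -1.] j [-1.28  0.35  1.65 -0.    1.14 -0.08] F [0.2 0.8 0.2] op 0.0931
cam in tool [-0.16553675  0.06906836 -0.00076278]
[[-0.     0.929  0.37 ]
 [ 0.     0.37  -0.929]
 [-1.    -0.    -0.   ]]
[-0.907, -0.002, -0.001] [0.266, -0.0, 0.0]
[-0.907, 0.728, -0.523] [0.266, -0.0, 0.0]
[-0.407, 2.851, -2.815] [-2.517, -0.0, -0.0]
```

Run:
```python
from h import *
b=[.2034,-.511,.2187,.379]
A=[(.285,-.33,.3,1.3),(.34,-.16,.3,2.0),(.40,.02,.3,2.6),(.525,.19,.25,3.0146)]
for t in A:
    rel([t],b); b=t
```

```text
[-0.406, 0.714, -0.69] [-0.879, 0.0, 0.0]
[0.0, 0.893, 0.038] [-0.668, 0.0, 0.0]
[0.0, 0.694, 0.647] [-0.573, 0.0, 0.0]
[0.25, -0.097, 1.051] [-0.396, 0.0, 0.0]
```

>>> move_arm(motion=[[-0.4,0.71,-0.69,-0.88,0,0,1],[-0.4,0.71,-0.69,-0.88,0,0,1],[-0.4,0.71,-0.69,-0.88,0,0,1],[-0.4,0.71,-0.69,-0.88,0,0,1],[-0.4,0.71,-0.69,-0.88,0,0,1],[-0.4,0.71,-0.69,-0.88,0,0,1],[-0.4,0.71,-0.69,-0.88,0,0,1]])

```text
clock: 2.68
tool_pos: [0.2842, -0.3304, 0.2985]
eef_rot: [0.097, 0.701, -0.097, 0.7]
force: [0.2, -0.4, -0.4]
opening: 0.0932
```

>>> move_arm(motion=[[0,0.89,0.04,-0.67,0,0,1],[0,0.89,0.04,-0.67,0,0,1],[0,0.89,0.04,-0.67,0,0,1],[0,0.89,0.04,-0.67,0,0,1],[0,0.89,0.04,-0.67,0,0,1],[0,0.89,0.04,-0.67,0,0,1]])

```text
clock: 3.42
tool_pos: [0.3394, -0.1614, 0.2985]
eef_rot: [-0.149, 0.691, 0.149, 0.691]
force: [0.1, 0.1, 0.7]
opening: 0.0928
```

>>> move_arm(motion=[[0,0.69,0.65,-0.57,0,0,1],[0,0.69,0.65,-0.57,0,0,1],[0,0.69,0.65,-0.57,0,0,1],[0,0.69,0.65,-0.57,0,0,1],[0,0.69,0.65,-0.57,0,0,1],[0,0.69,0.65,-0.57,0,0,1]])

```text
clock: 4.18
tool_pos: [0.3999, 0.0174, 0.2986]
eef_rot: [-0.346, 0.617, 0.346, 0.616]
force: [-0.2, -0.1, -0.3]
opening: 0.0929
```

Run:
```python
from h import *
st(); rel([(.525,.2,.25,3.0146)])
c=read_camera('wrist'); save(c,'w1.png',1.2)
```

```text
t 4.17 p [0.3999 0.0174 0.2986] yawY 2.594 xax [-0. -0. -1.] j [-0.07 -0.02  1.89 -0.    1.27 -1.1 ] F [-0.2 -0.1 -0.3] op 0.0929
[0.243, -0.059, 1.105] [-0.402, -0.0, -0.0]
```

>>> move_arm(motion=[[0.24,-0.06,1,-0.4,0,0,1],[0.24,-0.06,1,-0.4,0,0,1],[0.24,-0.06,1,-0.4,0,0,1],[0.24,-0.06,1,-0.4,0,0,1],[0.24,-0.06,1,-0.4,0,0,1],[0.24,-0.06,1,-0.4,0,0,1],[0.24,-0.06,1,-0.4,0,0,1]])

```text
clock: 5.1
tool_pos: [0.5134, 0.1827, 0.2514]
eef_rot: [-0.468, 0.53, 0.467, 0.531]
force: [-0.1, 0.3, -0.4]
opening: 0.093
```

Run:
```python
from h import *
st(); rel([(.525,.223,.2,3.0146),(.525,.223,.1,3.0146),(.525,.223,.028,3.0146)])
c=read_camera('wrist'); save(c,'w2.png',1.2)
```

```text
t 5.1 p [0.5134 0.1827 0.2514] yawY 3.016 xax [ 0.001  0.    -1.   ] j [ 0.26  0.31  1.63 -0.    1.21 -1.19] F [-0.1  0.3 -0.4] op 0.093
[0.257, -0.032, 0.207] [0.001, 0.0, 0.001]
[0.757, -0.032, 0.207] [0.001, 0.0, 0.001]
[1.117, -0.031, 0.207] [0.001, 0.0, 0.001]
```

View pics/w2.png

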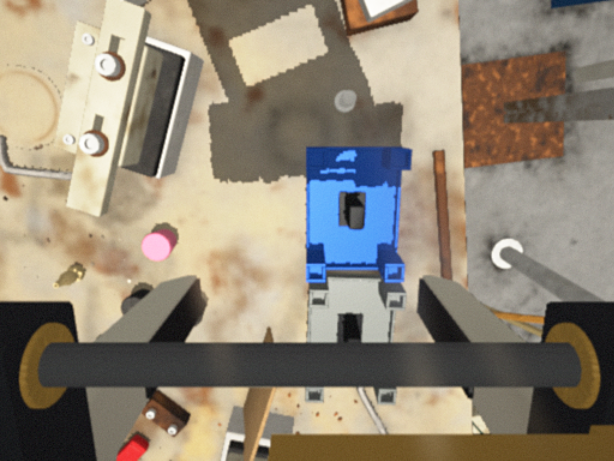

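Run:
```python
from h import *
from fit import *
W=cloud(read_camera('wrist')).reshape(-1,3); W=W[np.isfinite(W[:,0])]
def near(x,y,r,z0,z1): return W[(np.hypot(W[:,0]-x,W[:,1]-y)<r)&(W[:,2]>z0)&(W[:,2]<z1)]
for z in ((.028,.056),(.028,.066),(.053,.066)): print(fit(near(.5253,.223,.09,*z),TRAY,[.5253,.223,-.127]),fit(near(.653,.2075,.09,*z),TRAY,[.653,.2075,-.166]))
```

```text
(array([ 0.5247482 ,  0.22425624, -0.12425167]), np.int64(752), np.float64(1.158282528304676)) (array([ 0.65177944,  0.20848296, -0.17978906]), np.int64(733), np.float64(1.3515891319138007))
(array([ 0.52483127,  0.22426929, -0.12645874]), np.int64(1572), np.float64(1.3332802849435244)) (array([ 0.65223072,  0.20925644, -0.1642227 ]), np.int64(1333), np.float64(1.3896846207394524))
(array([ 0.52476747,  0.22419988, -0.12805726]), np.int64(969), np.float64(1.5446306614185452)) (array([ 0.65215437,  0.2093073 , -0.16273581]), np.int64(751), np.float64(1.493055433801358))
```

>>> move_arm(motion=[[0.25,-0.032,0.21,0,0,0,0.4],[0.25,-0.032,0.21,0,0,0,0.4],[0.25,-0.032,0.21,0,0,0,0.4],[0.5,-0.032,0.21,0,0,0,0.4],[0.7,-0.032,0.21,0,0,0,0.4],[0.8,-0.032,0.21,0,0,0,0.4],[0.8,-0.032,0.21,0,0,0,0.4]])

```text
clock: 6.08
tool_pos: [0.5251, 0.224, 0.091]
eef_rot: [-0.468, 0.53, 0.468, 0.53]
force: [-0.7, -0.3, 0.2]
opening: 0.0375
```

Run:
```python
from h import *
st(); rel([(.525,.2235,.026,3.0146)])
c=read_camera('wrist'); save(c,'w3.png',1.2)
```

```text
t 6.08 p [0.5251 0.224  0.091 ] yawY 3.017 xax [-0. -0. -1.] j [ 0.32  0.55  1.7  -0.    0.89 -1.12] F [-0.7 -0.3  0.2] op 0.0375
[0.325, 0.0, -0.003] [0.002, -0.0, -0.0]
```

View pics/w3.png

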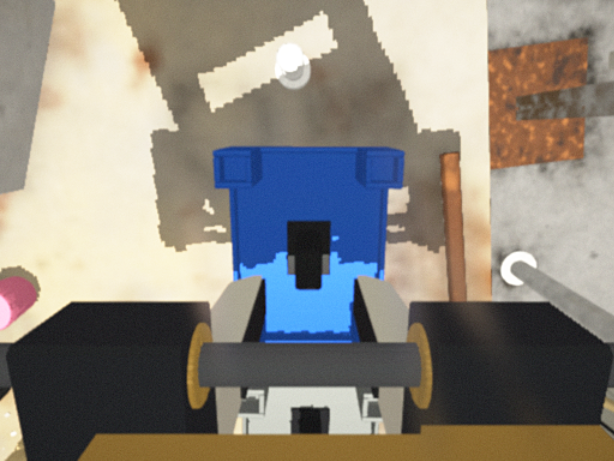

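>>> move_arm(motion=[[0.16,0,0,0,0,0,0.4],[0.27,0,0,0,0,0,0.4],[0.325,0,0,0,0,0,0.4],[0.325,0,0,0,0,0,0.4],[0.325,0,0,0,0,0,0],[0.325,0,0,0,0,0,0],[0.325,0,0,0,0,0,0],[0.325,0,0,0,0,0,0],[0.325,0,0,0,0,0,0],[0.325,0,0,0,0,0,0]])

```text
clock: 7.38
tool_pos: [0.5254, 0.225, 0.0261]
eef_rot: [-0.468, 0.53, 0.468, 0.53]
force: [-1.6, -0.0, 5.4]
opening: 0.014
```

Run:
```python
from h import *
st(); c=read_camera('wrist'); save(c,'w4.png',1.)
```

```text
t 7.38 p [0.5254 0.225  0.0261] yawY 3.018 xax [ 0.001  0.    -1.   ] j [ 0.32  0.65  1.72  0.    0.77 -1.12] F [-1.6 -0.   5.4] op 0.014
```

>>> move_arm(motion=[[-0.05,0,0,0,0,0,0],[-0.15,0,0,0,0,0,0],[-0.3,0,0,0,0,0,0],[-0.5,0,0,0,0,0,0],[-0.7,0,0,0,0,0,0],[-0.9,0,0,0,0,0,0],[-1,0,0,0,0,0,0],[-1,0,0,0,0,0,0],[-1,0,0,0,0,0,0]])

```text
clock: 8.55
tool_pos: [0.5245, 0.2246, 0.2245]
eef_rot: [-0.468, 0.531, 0.468, 0.529]
force: [-0.3, -0.1, -2.8]
opening: 0.0138
```

```bash
cat > hold.py <<'E'
from h import *
from fit import *
def heldfit(off=.026,cams=('wrist','side','scene'),yaw=None):
    s=ctrl.get_state(); p=s['tool_pos']; R=Ro.from_quat(s['eef_rot']).as_matrix(); yw=np.arctan2(R[1,1],R[0,1])-np.pi
    z0=p[2]-off
    for n in cams:
        W=cloud(read_camera(n)).reshape(-1,3); W=W[np.isfinite(W[:,0])]
        for a,b in ((.028,.052),(.0,.009)):
            P=W[(np.hypot(W[:,0]-p[0],W[:,1]-p[1])<.085)&(W[:,2]>z0+a)&(W[:,2]<z0+b)]
            if len(P)<40: continue
            rects=[r for r in T] if a>.01 else [(x,y,4,4) for x,y,_,_ in T]
            f,k,e=fit(P,rects,[p[0],p[1],yw])
            L=local(np.array([f]),[p[0],p[1],yw])
            print(n,a,'tray',f.round(4),'off in tool(mm along trayx,y)',L.round(1),'dyaw',round(f[2]-yw,3),k,round(e,2))
if __name__=='__main__':
    st(); heldfit()
    for n in ('wrist','side','scene'): 
        c=read_camera(n); save(c,'hold_%s_%d.png'%(n,int(ctrl.get_state()['clock']*10)),1.2)
E
python3 hold.py; ls pics; python3 -c "
from h import *
b=ctrl.get_state()['tool_pos'].tolist()+[3.018]
A=[(.46,.10,.3,3.1),(.44,-.05,.3,3.2),(.525,-.226,.22,3.2686)]
for t in A: rel([t],b);b=t"
```

```text
t 8.55 p [0.5245 0.2246 0.2245] yawY 3.018 xax [-0.002 -0.001 -1.   ] j [ 0.32  0.38  1.59 -0.    1.17 -1.12] F [-0.3 -0.1 -2.8] op 0.0138
wrist 0.028 tray [ 0.5196  0.2262 -0.1239] off in tool(mm along trayx,y) [[-5.  1.]] dyaw -0.0 1930 1.38
side 0.028 tray [ 0.5232  0.226  -0.1209] off in tool(mm along trayx,y) [[-1.5  1.2]] dyaw 0.003 298 1.13
scene 0.028 tray [ 0.5249  0.2231 -0.1252] off in tool(mm along trayx,y) [[ 0.6 -1.4]] dyaw -0.001 418 0.67
hold_scene_88.png
hold_side_88.png
hold_wrist_87.png
scene0.png
side0.png
top0.png
w1.png
w2.png
w3.png
w4.png
wrist0.png
[-0.375, 0.246, -0.659] [-0.078, 0.0, 0.0]
[0.0, 0.069, -0.754] [-0.095, 0.0, 0.0]
[0.4, -0.373, -0.903] [-0.066, 0.0, 0.0]
```

>>> move_arm(motion=[[-0.05,0.03,-0.08,-0.01,0,0,0],[-0.15,0.1,-0.26,-0.03,0,0,0],[-0.28,0.18,-0.48,-0.06,0,0,0],[-0.35,0.23,-0.6,-0.08,0,0,0],[-0.375,0.245,-0.66,-0.08,0,0,0],[-0.375,0.245,-0.66,-0.08,0,0,0]])

```text
clock: 9.6
tool_pos: [0.4602, 0.0994, 0.3009]
eef_rot: [-0.49, 0.51, 0.489, 0.51]
force: [0.1, -0.8, -2.0]
opening: 0.0136
```

>>> move_arm(motion=[[0,0.01,-0.09,-0.01,0,0,0],[0,0.03,-0.3,-0.03,0,0,0],[0,0.05,-0.5,-0.06,0,0,0],[0,0.06,-0.68,-0.09,0,0,0],[0,0.07,-0.75,-0.095,0,0,0],[0,0.07,-0.75,-0.095,0,0,0]])

```text
clock: 10.35
tool_pos: [0.4403, -0.0493, 0.3002]
eef_rot: [-0.514, 0.485, 0.515, 0.485]
force: [-0.2, 1.1, -2.9]
opening: 0.014
```

>>> move_arm(motion=[[0,-0.04,-0.1,-0.01,0,0,0],[0,-0.13,-0.3,-0.03,0,0,0],[0,-0.24,-0.55,-0.05,0,0,0],[0.1,-0.33,-0.78,-0.06,0,0,0],[0.25,-0.37,-0.88,-0.066,0,0,0],[0.36,-0.373,-0.9,-0.066,0,0,0],[0.4,-0.373,-0.9,-0.066,0,0,0],[0.4,-0.373,-0.9,-0.066,0,0,0]])

```text
clock: 11.35
tool_pos: [0.5257, -0.2237, 0.2206]
eef_rot: [-0.531, 0.467, 0.531, 0.467]
force: [-0.1, 0.2, -2.5]
opening: 0.0138
```

```bash
python3 hold.py; ls pics|grep hold
```

```text
t 11.35 p [ 0.5257 -0.2237  0.2206] yawY -3.012 xax [-0.  0. -1.] j [-0.48  0.39  1.59  0.    1.16 -2.18] F [-0.1  0.2 -2.5] op 0.0138
wrist 0.028 tray [ 0.5208 -0.2233 -6.1532] off in tool(mm along trayx,y) [[-4.8  1. ]] dyaw 0.001 1944 1.39
side 0.028 tray [ 0.5247 -0.2228 -6.1519] off in tool(mm along trayx,y) [[-0.8  1. ]] dyaw 0.002 479 0.72
scene 0.028 tray [ 0.5259 -0.2257 -6.152 ] off in tool(mm along trayx,y) [[-0.1 -2.1]] dyaw 0.002 305 1.17
hold_scene_116.png
hold_scene_88.png
hold_side_116.png
hold_side_88.png
hold_wrist_115.png
hold_wrist_87.png
```

```bash
python3 -c "
from h import *
rel([(.5312,-.2261,.06,3.2686),(.5312,-.2261,.036,3.2686)])"
```

```text
[0.807, -0.026, -0.01] [0.002, -0.001, 0.001]
[0.927, -0.026, -0.01] [0.002, -0.001, 0.001]
```

View pics/hold_side_116.png

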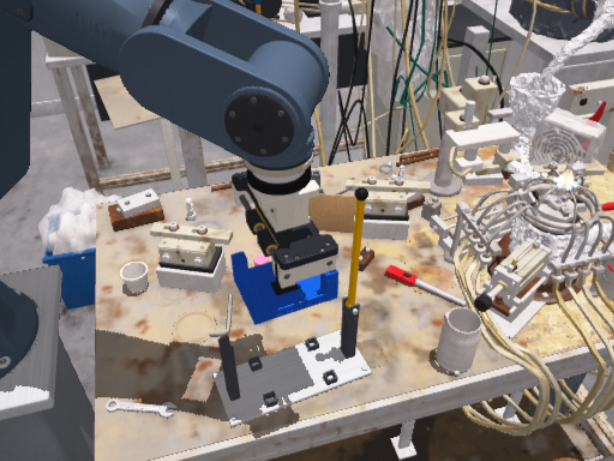

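Blue tray level over the carrier (tray ~(290,285), bar ~(355,250) clear). Lowering to just above the sockets.

>>> move_arm(motion=[[0.1,-0.01,0,0,0,0,0],[0.25,-0.026,-0.01,0,0,0,0],[0.45,-0.026,-0.01,0,0,0,0],[0.62,-0.026,-0.01,0,0,0,0],[0.75,-0.026,-0.01,0,0,0,0],[0.8,-0.026,-0.01,0,0,0,0],[0.8,-0.026,-0.01,0,0,0,0],[0.8,-0.026,-0.01,0,0,0,0]])

```text
clock: 12.65
tool_pos: [0.5314, -0.2264, 0.0618]
eef_rot: [0.532, -0.467, -0.53, -0.467]
force: [0.5, -0.2, -2.2]
opening: 0.0139
```

```bash
python3 hold.py; python3 -c "
from h import *
rel([(.5312,-.2261,.036,3.2686)])"; ls pics|grep hold
```

```text
t 12.65 p [ 0.5314 -0.2264  0.0618] yawY -3.013 xax [ 0.002 -0.001 -1.   ] j [-0.48  0.6   1.7   0.    0.84 -2.18] F [ 0.5 -0.2 -2.2] op 0.0139
wrist 0.028 tray [ 0.5265 -0.226  -6.1551] off in tool(mm along trayx,y) [[-4.8  0.9]] dyaw -0.0 1940 1.4
side 0.028 tray [ 0.53   -0.2251 -6.1513] off in tool(mm along trayx,y) [[-1.3  1.4]] dyaw 0.003 298 0.78
scene 0.028 tray [ 0.5311 -0.2277 -6.1558] off in tool(mm along trayx,y) [[-0.5 -1.3]] dyaw -0.001 201 1.19
[0.125, -0.001, -0.0] [0.001, -0.0, 0.0]
hold_scene_116.png
hold_scene_129.png
hold_scene_88.png
hold_side_116.png
hold_side_129.png
hold_side_88.png
hold_wrist_115.png
hold_wrist_128.png
hold_wrist_87.png
```

>>> move_arm(motion=[[0.02,0,0,0,0,0,0],[0.04,0,0,0,0,0,0],[0.06,0,0,0,0,0,0],[0.08,0,0,0,0,0,0],[0.09,0,0,0,0,0,0],[0.1,0,0,0,0,0,0],[0.11,0,0,0,0,0,0],[0.12,0,0,0,0,0,0],[0.12,0,0,0,0,0,0]])

```text
clock: 14.08
tool_pos: [0.5308, -0.2261, 0.0367]
eef_rot: [0.531, -0.467, -0.531, -0.467]
force: [-0.4, -0.7, 0.1]
opening: 0.0136
```

```bash
python3 hold.py;  ls pics|grep hold
```

```text
t 14.07 p [ 0.5308 -0.2261  0.0367] yawY -3.013 xax [ 0. -0. -1.] j [-0.48  0.64  1.71  0.    0.8  -2.18] F [-0.4 -0.7  0.1] op 0.0136
wrist 0.028 tray [ 0.5259 -0.2257 -6.1544] off in tool(mm along trayx,y) [[-4.8  1. ]] dyaw 0.0 1941 1.39
side 0.028 tray [ 0.5295 -0.2248 -6.151 ] off in tool(mm along trayx,y) [[-1.2  1.4]] dyaw 0.004 284 0.8
side 0.0 tray [ 0.5287 -0.2308 -6.1494] off in tool(mm along trayx,y) [[-2.7 -4.4]] dyaw 0.005 49 1.54
scene 0.028 tray [ 0.5307 -0.2273 -6.1561] off in tool(mm along trayx,y) [[-0.3 -1.2]] dyaw -0.001 189 1.16
scene 0.0 tray [ 0.529  -0.2217 -6.1503] off in tool(mm along trayx,y) [[-1.3  4.6]] dyaw 0.004 30 1.64
hold_scene_116.png
hold_scene_129.png
hold_scene_143.png
hold_scene_88.png
hold_side_116.png
hold_side_129.png
hold_side_143.png
hold_side_88.png
hold_wrist_115.png
hold_wrist_128.png
hold_wrist_142.png
hold_wrist_87.png
```

Force has gone from −2.5 to ~0 at the expected height: seated. Open to 40 mm, retract, then check.

>>> move_arm(motion=[[0.005,0,0,0,0,0,0.05],[0.005,0,0,0,0,0,0.2],[0.005,0,0,0,0,0,0.35],[0.005,0,0,0,0,0,0.35],[-0.1,0,0,0,0,0,0.35],[-0.3,0,0,0,0,0,0.35],[-0.6,0,0,0,0,0,0.35],[-0.9,0,0,0,0,0,0.35],[-1,0,0,0,0,0,0.35],[-1,0,0,0,0,0,0.35]])

```text
clock: 15.62
tool_pos: [0.5312, -0.2263, 0.2379]
eef_rot: [0.532, -0.467, -0.53, -0.467]
force: [0.4, 0.2, -0.7]
opening: 0.0324
```

```bash
cat > chk.py <<'E'
from h import *
from fit import *
import sys
def chk(z0,x=.5308,y=-.226,yaw=.127,z=(.03,.052)):
    for n in ('side','scene'):
        W=cloud(read_camera(n)).reshape(-1,3); W=W[np.isfinite(W[:,0])]
        P=W[(np.hypot(W[:,0]-x,W[:,1]-y)<.085)&(W[:,2]>z0+z[0])&(W[:,2]<z0+z[1])]
        f,k,e=fit(P,TRAY,[x,y,yaw]); L=local(W,f)
        tops=[]
        for r in TRAY:
            m=(np.abs(L[:,0]-r[0])<r[2]+1)&(np.abs(L[:,1]-r[1])<r[3]+1)&(W[:,2]<z0+.08)&(W[:,2]>z0+.03)
            tops.append(round(float(np.percentile(W[m,2],97)),4) if m.sum()>5 else None)
        print(n,f.round(4),k,round(e,2),'tops',tops)
if __name__=='__main__': chk(.01)
E
python3 chk.py
python3 - <<'E'
from h import *
st()
for n in ('side','wrist'): 
        c=read_camera(n); save(c,'s2_%s.png'%n,1.3)
E
```

```text
side [ 0.5296 -0.2249  0.1285] 483 0.78 tops [0.0703, 0.0705, 0.071, 0.0712, 0.0694]
scene [ 0.5306 -0.2275  0.1312] 287 1.16 tops [0.0705, 0.0705, 0.0712, 0.0708, 0.0696]
t 15.72 p [ 0.5303 -0.2258  0.2353] yawY -3.013 xax [-0.002  0.001 -1.   ] j [-0.48  0.38  1.56 -0.    1.2  -2.18] F [-0.9  0.8 -0.6] op 0.0328
```

View pics/s2_side.png

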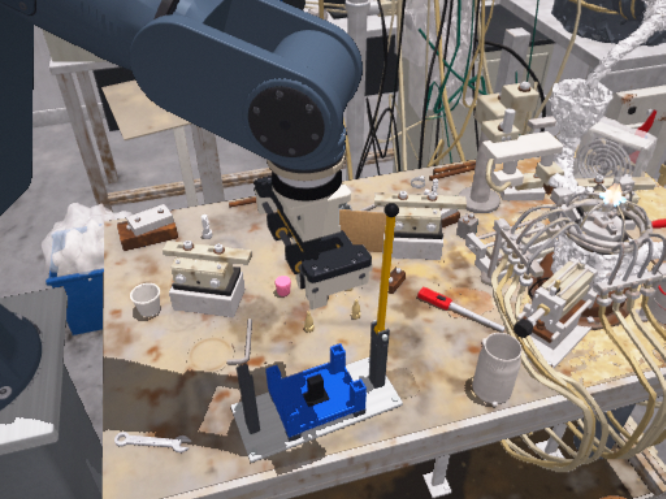

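```bash
cat > small.py <<'E'
from h import *
G=[('n1',.557,-.070,.018),('n2',.65,.004,.018),('n3',.641,-.067,.018),('s?',.538,.028,.02),('s?',.598,-.01,.02),('s?',.612,.042,.02)]
def small(cams=('scene','side'),G=G):
    C={n:read_camera(n) for n in cams}
    for nm,x,y,r in G:
        o=[]
        for n,c in C.items():
            W=cloud(c).reshape(-1,3); k=np.isfinite(W[:,0])&(np.hypot(W[:,0]-x,W[:,1]-y)<r+.008)&(W[:,2]>.006)&(W[:,2]<.06)
            P=W[k]
            if len(P)<5: continue
            rgb=c['frame'].reshape(-1,3)[k].mean(0).astype(int)
            mid=(P[:,:2].min(0)+P[:,:2].max(0))/2; top=P[P[:,2]>P[:,2].max()-.008]
            o.append(top[:,:2].mean(0)); print(nm,n,len(P),'mid',mid.round(4),'ext',np.ptp(P[:,:2],axis=0).round(3),'top',o[-1].round(4),'zmax',P[:,2].max().round(3),rgb)
if __name__=='__main__': small()
E
python3 small.py
```

```text
n1 scene 61 mid [ 0.5583 -0.0702] ext [0.014 0.014] top [ 0.5588 -0.0722] zmax 0.04 [98 88 66]
n1 side 74 mid [ 0.558  -0.0735] ext [0.015 0.012] top [ 0.5579 -0.0711] zmax 0.041 [170 145 103]
n2 scene 61 mid [0.6517 0.0042] ext [0.016 0.015] top [0.651  0.0039] zmax 0.039 [97 87 64]
n3 scene 57 mid [ 0.6437 -0.0646] ext [0.018 0.013] top [ 0.643  -0.0658] zmax 0.04 [94 85 63]
n3 side 69 mid [ 0.6416 -0.0661] ext [0.013 0.015] top [ 0.6432 -0.0662] zmax 0.041 [169 145 103]
s? scene 147 mid [0.5363 0.0285] ext [0.028 0.029] top [0.5355 0.0295] zmax 0.03 [141  76  95]
s? side 149 mid [0.5352 0.0283] ext [0.028 0.029] top [0.5347 0.0274] zmax 0.03 [219 130 168]
s? scene 137 mid [ 0.5976 -0.007 ] ext [0.029 0.029] top [ 0.5977 -0.0081] zmax 0.032 [46 43 40]
s? scene 141 mid [0.6109 0.0448] ext [0.028 0.029] top [0.6109 0.0458] zmax 0.031 [43 41 38]
```

View pics/s2_wrist.png

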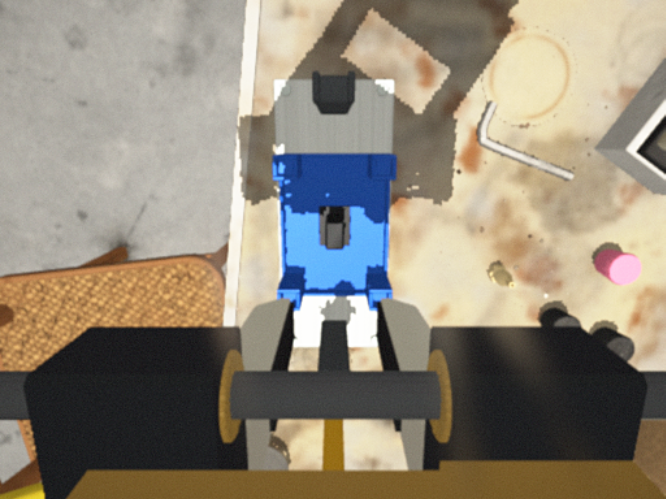

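```bash
python3 -c "
from h import *
st();rel([(.5583,-.0715,.16,3.2686),(.5583,-.0715,.1,3.2686)])"
```

```text
t 15.93 p [ 0.5304 -0.2259  0.2354] yawY -3.013 xax [-0.002  0.001 -1.   ] j [-0.48  0.38  1.56  0.    1.2  -2.18] F [ 0.   0.7 -0.2] op 0.0321
[0.377, -0.238, 0.747] [0.001, 0.001, -0.002]
[0.677, -0.238, 0.747] [0.001, 0.001, -0.002]
```

>>> move_arm(motion=[[0,-0.08,0.25,0,0,0,0.45],[0,-0.16,0.5,0,0,0,0.45],[0.2,-0.238,0.747,0,0,0,0.45],[0.4,-0.238,0.747,0,0,0,0.45],[0.6,-0.238,0.747,0,0,0,0.45],[0.68,-0.238,0.747,0,0,0,0.45],[0.68,-0.238,0.747,0,0,0,0.45]])

```text
clock: 16.8
tool_pos: [0.5586, -0.0719, 0.1001]
eef_rot: [-0.531, 0.467, 0.531, 0.467]
force: [-0.8, -0.3, 0.4]
opening: 0.0418
```

Run:
```python
from h import *
st(); c=read_camera('wrist'); save(c,'w5.png',1.2)
rel([(.5583,-.0715,.006,3.2686)])
```

```text
t 16.8 p [ 0.5586 -0.0719  0.1001] yawY -3.013 xax [-0.002  0.    -1.   ] j [-0.21  0.52  1.72 -0.    0.9  -1.91] F [-0.8 -0.3  0.4] op 0.0418
[0.476, 0.004, 0.003] [0.001, -0.0, 0.0]
```

View pics/w5.png

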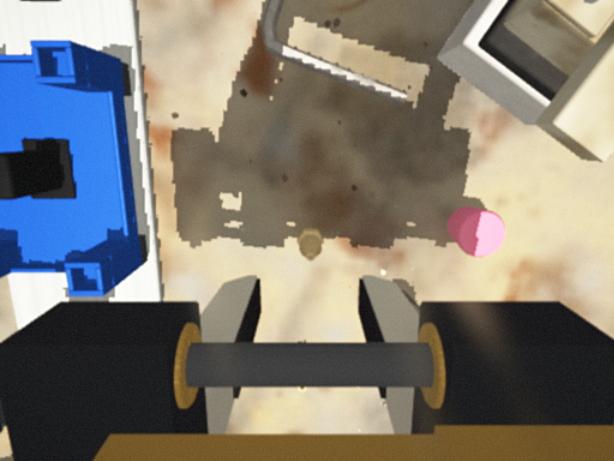

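>>> move_arm(motion=[[0.2,0.004,0.003,0,0,0,0.45],[0.35,0.004,0.003,0,0,0,0.45],[0.45,0.004,0.003,0,0,0,0.45],[0.475,0.004,0.003,0,0,0,0.45],[0.475,0.004,0.003,0,0,0,0.3],[0.475,0.004,0.003,0,0,0,0],[0.475,0.004,0.003,0,0,0,0],[0.475,0.004,0.003,0,0,0,0],[0.475,0.004,0.003,0,0,0,0]])

```text
clock: 17.98
tool_pos: [0.5584, -0.0714, 0.0063]
eef_rot: [0.531, -0.467, -0.531, -0.467]
force: [-0.4, -0.7, 6.3]
opening: 0.0136
```

>>> move_arm(motion=[[-0.1,0,0,0,0,0,0],[-0.3,0,0,0,0,0,0],[-0.5,0,0,0,0,0,0],[-0.7,0,0,0,0,0,0],[-0.8,0,0,0,0,0,0],[-0.8,0,0,0,0,0,0]])

```text
clock: 18.73
tool_pos: [0.5586, -0.0714, 0.1679]
eef_rot: [0.532, -0.466, -0.53, -0.467]
force: [-0.2, -0.2, 0.2]
opening: 0.0135
```

Run:
```python
from h import *
st(); c=read_camera('side'); save(c,'x6.png',1.5)
yw=.128
def tr(x,y,z): 
    return (.5303+np.cos(yw)*x-np.sin(yw)*y, -.2262+np.sin(yw)*x+np.cos(yw)*y, z, 3.2686)
print(tr(-.03,0.026,.1))
for q in ((.028,0),(-.03,.026),(-.03,-.012)): print(q); rel([tr(*q,.15),tr(*q,.1),tr(*q,.034)])
```

```text
t 18.73 p [ 0.5586 -0.0714  0.1679] yawY -3.013 xax [ 0.003 -0.001 -1.   ] j [-0.21  0.43  1.67 -0.    1.04 -1.91] F [-0.2 -0.2  0.2] op 0.0135
(np.float64(0.4972265048558384), np.float64(-0.20424222418027904), 0.1, 3.2686)
(0.028, 0)
[0.082, 0.096, -0.751] [0.001, -0.0, 0.001]
[0.332, 0.097, -0.751] [0.001, -0.0, 0.001]
[0.662, 0.097, -0.75] [0.001, -0.0, 0.001]
(-0.03, 0.026)
[0.082, 0.386, -0.62] [0.001, -0.0, 0.001]
[0.332, 0.387, -0.62] [0.001, -0.0, 0.001]
[0.662, 0.387, -0.62] [0.001, -0.0, 0.001]
(-0.03, -0.012)
[0.082, 0.387, -0.81] [0.001, -0.0, 0.001]
[0.332, 0.387, -0.81] [0.001, -0.0, 0.001]
[0.662, 0.387, -0.81] [0.001, -0.0, 0.001]
```

View pics/x6.png

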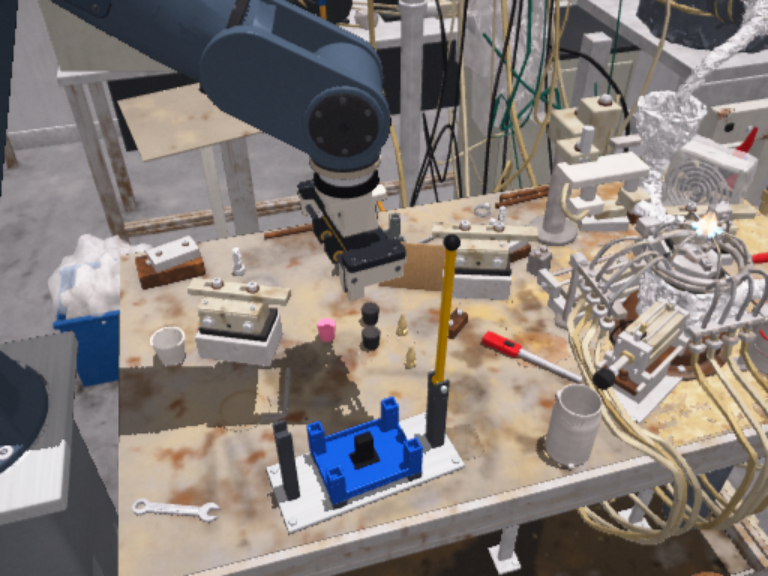

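>>> move_arm(motion=[[0.02,0.03,-0.25,0,0,0,0],[0.05,0.06,-0.5,0,0,0,0],[0.08,0.097,-0.74,0,0,0,0],[0.2,0.097,-0.75,0,0,0,0],[0.4,0.097,-0.75,0,0,0,0],[0.55,0.097,-0.75,0,0,0,0],[0.64,0.097,-0.75,0,0,0,0],[0.66,0.097,-0.75,0,0,0,0],[0.66,0.097,-0.75,0,0,0,0],[0.66,0.097,-0.75,0,0,0,0.15],[0.66,0.097,-0.75,0,0,0,0.23],[0.66,0.097,-0.75,0,0,0,0.23],[0.66,0.097,-0.75,0,0,0,0.23],[0.6,0.097,-0.75,0,0,0,0.23],[0.45,0.097,-0.75,0,0,0,0.23],[0.2,0.097,-0.75,0,0,0,0.3],[0,0.097,-0.75,0,0,0,0.45],[0,0.097,-0.75,0,0,0,0.45]])

```text
clock: 21.02
tool_pos: [0.5594, -0.2232, 0.1696]
eef_rot: [0.533, -0.466, -0.529, -0.467]
force: [0.8, -0.4, -0.9]
opening: 0.0408
```

Run:
```python
from h import *
st(); c=read_camera('side'); save(c,'x7.png',1.5)
c=read_camera('wrist'); save(c,'x7w.png',1.)
rel([(.643,-.066,.16,3.2686),(.643,-.066,.1,3.2686)])
```

```text
t 21.02 p [ 0.5594 -0.2232  0.1696] yawY -3.013 xax [ 0.006 -0.003 -1.   ] j [-0.46  0.49  1.56  0.    1.08 -2.16] F [ 0.8 -0.4 -0.9] op 0.0408
[0.029, -0.523, 0.721] [0.001, -0.0, 0.0]
[0.329, -0.523, 0.721] [0.001, -0.0, 0.0]
```

View pics/x7.png

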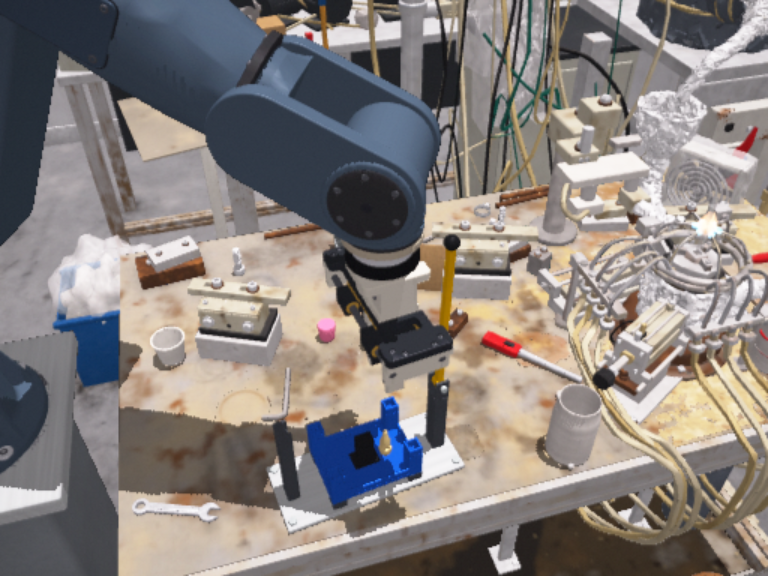

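View pics/x7w.png

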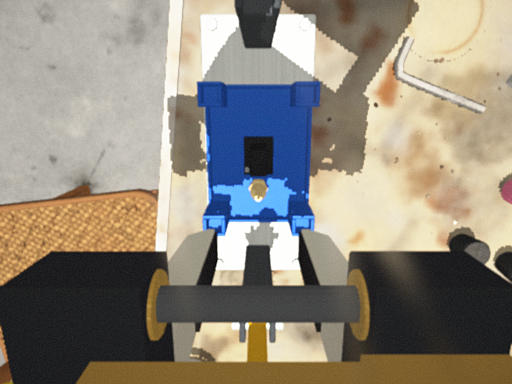

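>>> move_arm(motion=[[0,0,0.25,0,0,0,0.45],[0.02,0,0.5,0,0,0,0.45],[0.03,-0.1,0.72,0,0,0,0.45],[0.03,-0.35,0.721,0,0,0,0.45],[0.15,-0.523,0.721,0,0,0,0.45],[0.3,-0.523,0.721,0,0,0,0.45],[0.33,-0.523,0.721,0,0,0,0.45],[0.33,-0.523,0.721,0,0,0,0.45]])

```text
clock: 22.12
tool_pos: [0.6427, -0.0662, 0.0994]
eef_rot: [-0.531, 0.467, 0.531, 0.467]
force: [0.7, 0.4, 0.5]
opening: 0.0421
```

Run:
```python
from h import *
st(); c=read_camera('wrist'); save(c,'w8.png',1.2)
rel([(.643,-.066,.006,3.2686)])
```

```text
t 22.12 p [ 0.6427 -0.0662  0.0994] yawY -3.013 xax [-0.001  0.    -1.   ] j [-0.17  0.65  1.48  0.    1.01 -1.87] F [0.7 0.4 0.5] op 0.0421
[0.471, 0.001, 0.002] [0.001, -0.0, 0.0]
```

View pics/w8.png

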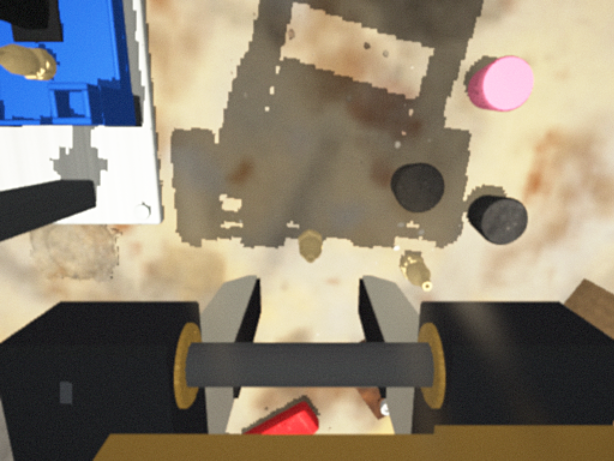

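>>> move_arm(motion=[[0.2,0,0,0,0,0,0.4],[0.35,0,0,0,0,0,0.4],[0.45,0,0,0,0,0,0.4],[0.47,0,0,0,0,0,0.4],[0.47,0,0,0,0,0,0.3],[0.47,0,0,0,0,0,0],[0.47,0,0,0,0,0,0],[0.47,0,0,0,0,0,0],[0.47,0,0,0,0,0,0]])

```text
clock: 23.3
tool_pos: [0.6437, -0.0661, 0.0065]
eef_rot: [0.531, -0.467, -0.531, -0.467]
force: [-1.0, -0.0, 6.3]
opening: 0.0134
```

>>> move_arm(motion=[[-0.1,0,0,0,0,0,0],[-0.3,0,0,0,0,0,0],[-0.5,0,0,0,0,0,0],[-0.7,0,0,0,0,0,0],[-0.8,0,0,0,0,0,0],[-0.8,0,0,0,0,0,0]])

```text
clock: 24.05
tool_pos: [0.6439, -0.0663, 0.1681]
eef_rot: [0.532, -0.466, -0.53, -0.468]
force: [-0.4, -0.3, -0.6]
opening: 0.0133
```

```bash
cat > tr.py <<'E'
from h import *
yw=.128
def tr(x,y,z): 
    return (.5303+np.cos(yw)*x-np.sin(yw)*y, -.2262+np.sin(yw)*x+np.cos(yw)*y, z, 3.2686)
E
python3 - <<'E'
from tr import *
st()
for q in ((-.03,.026),(-.03,-.012)): print(q); rel([tr(*q,.15),tr(*q,.1),tr(*q,.034)])
E
```

```text
t 24.05 p [ 0.6439 -0.0663  0.1681] yawY -3.013 xax [ 0.004 -0.001 -1.   ] j [-0.17  0.58  1.43 -0.    1.13 -1.87] F [-0.4 -0.3 -0.6] op 0.0133
(-0.03, 0.026)
[0.088, 0.816, -0.59] [0.001, -0.001, 0.003]
[0.338, 0.817, -0.59] [0.001, -0.001, 0.003]
[0.668, 0.818, -0.589] [0.001, -0.001, 0.003]
(-0.03, -0.012)
[0.089, 0.816, -0.78] [0.001, -0.001, 0.003]
[0.339, 0.817, -0.78] [0.001, -0.001, 0.003]
[0.669, 0.818, -0.779] [0.001, -0.001, 0.003]
```

>>> move_arm(motion=[[0,0.25,0,0,0,0,0],[0,0.5,0,0,0,0,0],[0,0.7,-0.2,0,0,0,0],[0.05,0.817,-0.45,0,0,0,0],[0.09,0.817,-0.7,0,0,0,0],[0.2,0.817,-0.79,0,0,0,0],[0.4,0.817,-0.79,0,0,0,0],[0.55,0.817,-0.79,0,0,0,0],[0.64,0.817,-0.79,0,0,0,0],[0.668,0.817,-0.79,0,0,0,0],[0.668,0.817,-0.79,0,0,0,0.15],[0.668,0.817,-0.79,0,0,0,0.23],[0.668,0.817,-0.79,0,0,0,0.23],[0.6,0.817,-0.79,0,0,0,0.23],[0.45,0.817,-0.79,0,0,0,0.23],[0.2,0.817,-0.79,0,0,0,0.3],[0,0.817,-0.79,0,0,0,0.4],[0,0.817,-0.79,0,0,0,0.4]])

```text
clock: 26.3
tool_pos: [0.5028, -0.2445, 0.1696]
eef_rot: [0.533, -0.466, -0.529, -0.467]
force: [-0.3, 0.3, -0.4]
opening: 0.0365
```

Run:
```python
from h import *
st(); c=read_camera('side'); save(c,'x9.png',1.5)
c=read_camera('wrist'); save(c,'x9w.png',1.)
rel([(.651,.004,.16,3.2686),(.651,.004,.1,3.2686)])
from small import small,G
small(('side','scene'),G[1:])
```

```text
t 26.3 p [ 0.5028 -0.2445  0.1696] yawY -3.013 xax [ 0.006 -0.003 -1.   ] j [-0.54  0.42  1.68  0.    1.03 -2.24] F [-0.3  0.3 -0.4] op 0.0365
[0.03, -0.901, 1.132] [0.001, -0.0, 0.0]
[0.33, -0.901, 1.132] [0.001, -0.0, 0.0]
n2 side 65 mid [0.6511 0.002 ] ext [0.015 0.014] top [0.6505 0.003 ] zmax 0.039 [181 157 114]
n2 scene 58 mid [0.6518 0.0054] ext [0.014 0.018] top [0.6521 0.0026] zmax 0.042 [99 88 65]
s? scene 144 mid [0.5362 0.0279] ext [0.028 0.029] top [0.5356 0.0293] zmax 0.031 [143  77  97]
s? side 60 mid [ 0.6021 -0.0074] ext [0.018 0.027] top [ 0.6017 -0.0065] zmax 0.031 [94 88 86]
s? scene 135 mid [ 0.5975 -0.0092] ext [0.028 0.032] top [ 0.5974 -0.0074] zmax 0.031 [46 43 41]
s? side 70 mid [0.6124 0.0373] ext [0.023 0.014] top [0.6118 0.0362] zmax 0.03 [58 54 55]
s? scene 142 mid [0.6102 0.0455] ext [0.029 0.026] top [0.6101 0.0461] zmax 0.031 [43 42 39]
```

View pics/x9.png

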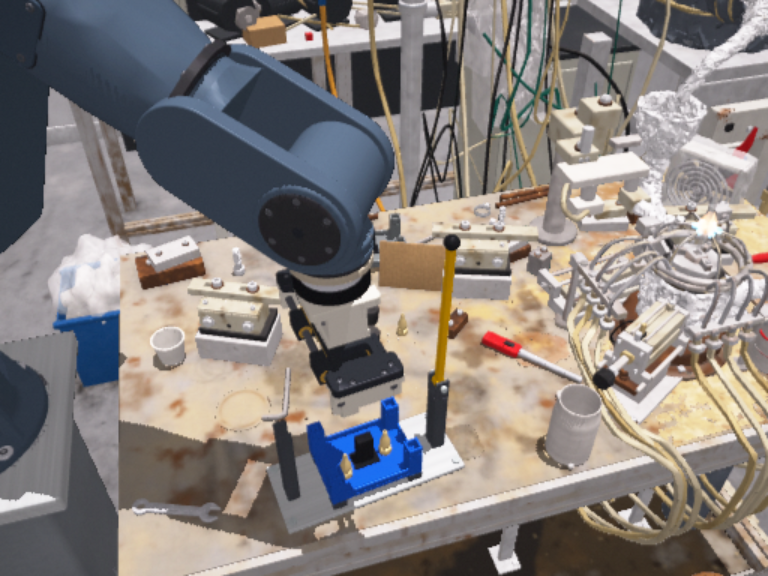

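View pics/x9w.png

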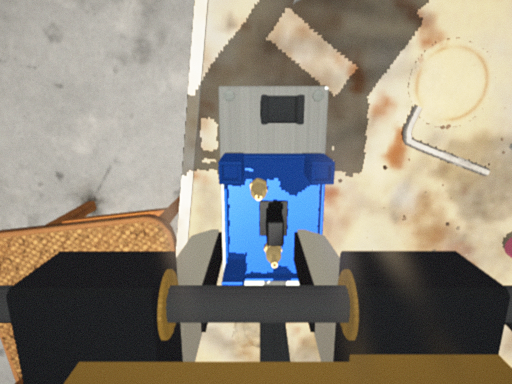

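>>> move_arm(motion=[[0,0,0.25,0,0,0,0.4],[0,0,0.5,0,0,0,0.4],[0,-0.1,0.75,0,0,0,0.4],[0,-0.3,0.95,0,0,0,0.4],[0,-0.55,1,0,0,0,0.4],[0,-0.8,1,0,0,0,0.4],[0,-0.9,1,0,0,0,0.4],[0,-0.9,1,0,0,0,0.4]])

```text
clock: 27.5
tool_pos: [0.6543, -0.022, 0.1638]
eef_rot: [-0.531, 0.467, 0.532, 0.466]
force: [-1.2, 0.2, -0.0]
opening: 0.037
```

Run:
```python
from h import *
st();rel([(.651,.0035,.1,3.2686),(.651,.0035,.006,3.2686)])
```

```text
t 27.5 p [ 0.6543 -0.022   0.1638] yawY -3.013 xax [-0.002  0.    -1.   ] j [-0.1   0.6   1.41 -0.    1.14 -1.8 ] F [-1.2  0.2 -0. ] op 0.037
[0.319, -0.001, 0.129] [0.002, 0.001, -0.002]
[0.789, -0.002, 0.128] [0.002, 0.001, -0.002]
```

>>> move_arm(motion=[[0.05,0,0.129,0,0,0,0.4],[0.2,0,0.129,0,0,0,0.4],[0.4,0,0.129,0,0,0,0.4],[0.6,0,0.129,0,0,0,0.4],[0.74,0,0.129,0,0,0,0.4],[0.785,0,0.129,0,0,0,0.4],[0.785,0,0.129,0,0,0,0.4],[0.785,0,0.129,0,0,0,0.25],[0.785,0,0.129,0,0,0,0],[0.785,0,0.129,0,0,0,0],[0.785,0,0.129,0,0,0,0],[0.785,0,0.129,0,0,0,0],[0.7,0,0.129,0,0,0,0],[0.5,0,0.129,0,0,0,0],[0.3,0,0.129,0,0,0,0],[0.1,0,0.129,0,0,0,0],[0,0,0.129,0,0,0,0],[0,0,0.129,0,0,0,0]])

```text
clock: 29.75
tool_pos: [0.6517, 0.0032, 0.1679]
eef_rot: [0.532, -0.466, -0.53, -0.468]
force: [-1.4, 0.2, -0.4]
opening: 0.013
```

Run:
```python
from tr import *
st(); c=read_camera('side'); save(c,'x10.png',1.2)
q=(-.03,.0265); rel([tr(*q,.15),tr(*q,.042)])
```

```text
t 29.75 p [0.6517 0.0032 0.1679] yawY -3.013 xax [ 0.003 -0.    -1.   ] j [-0.07  0.58  1.42 -0.    1.14 -1.77] F [-1.4  0.2 -0.4] op 0.013
[0.08, 0.895, -0.928] [0.001, -0.0, 0.001]
[0.62, 0.896, -0.928] [0.001, -0.0, 0.001]
```

>>> move_arm(motion=[[0,0.25,0,0,0,0,0],[0,0.5,-0.05,0,0,0,0],[0,0.72,-0.2,0,0,0,0],[0,0.88,-0.4,0,0,0,0],[0.03,0.896,-0.65,0,0,0,0],[0.08,0.896,-0.87,0,0,0,0],[0.15,0.896,-0.928,0,0,0,0],[0.35,0.896,-0.928,0,0,0,0],[0.52,0.896,-0.928,0,0,0,0],[0.6,0.896,-0.928,0,0,0,0],[0.62,0.896,-0.928,0,0,0,0],[0.62,0.896,-0.928,0,0,0,0],[0.62,0.896,-0.928,0,0,0,0.15],[0.62,0.896,-0.928,0,0,0,0.22],[0.62,0.896,-0.928,0,0,0,0.22],[0.55,0.896,-0.928,0,0,0,0.22],[0.4,0.896,-0.928,0,0,0,0.22],[0.2,0.896,-0.928,0,0,0,0.22],[0,0.896,-0.928,0,0,0,0.22],[0,0.896,-0.928,0,0,0,0.3]])

```text
clock: 32.3
tool_pos: [0.4984, -0.2045, 0.1693]
eef_rot: [0.533, -0.466, -0.529, -0.467]
force: [0.1, 0.2, 0.2]
opening: 0.0259
```

Run:
```python
from h import *
st(); c=read_camera('side'); save(c,'x11.png',1.5)
c=read_camera('wrist'); save(c,'x11w.png',1.)
from chk import chk
chk(.01)
```

```text
t 32.3 p [ 0.4984 -0.2045  0.1693] yawY -3.013 xax [ 0.005 -0.003 -1.   ] j [-0.48  0.38  1.74 -0.    1.01 -2.18] F [0.1 0.2 0.2] op 0.0259
side [ 0.5294 -0.225   0.1259] 488 0.79 tops [0.0702, 0.0706, 0.07, 0.0708, 0.0691]
scene [ 0.5306 -0.227   0.1288] 284 1.13 tops [0.0715, 0.0711, 0.0704, 0.0701, 0.0693]
```

View pics/x11.png

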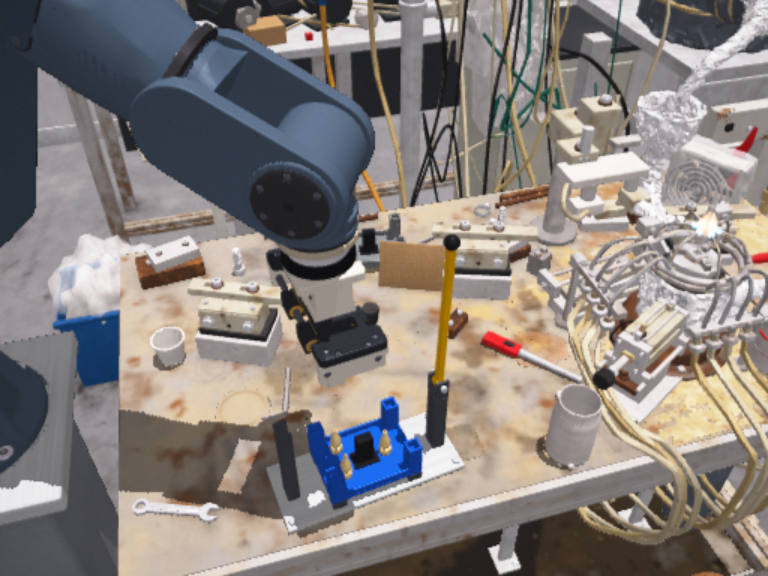

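View pics/x11w.png

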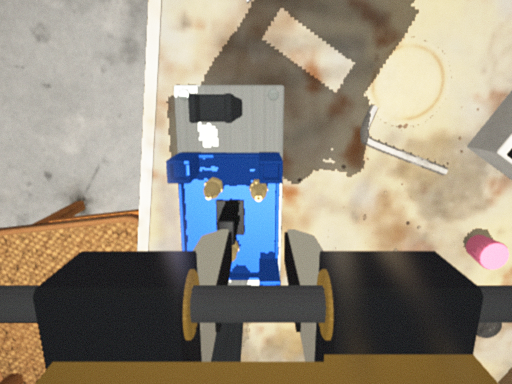

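Run:
```python
from h import *
b=[.4984,-.2045,.169,3.27]
for t in [(.47,-.03,.3,3.15),(.52,.13,.3,2.976)]: rel([t],b); b=t
```

```text
[-0.655, 0.029, 0.884] [0.115, 0.0, 0.0]
[0.0, -0.257, 0.798] [0.166, 0.0, 0.0]
```

>>> move_arm(motion=[[-0.3,0,0.1,0,0,0,0.35],[-0.5,0.02,0.35,0.05,0,0,0.35],[-0.65,0.03,0.6,0.115,0,0,0.35],[-0.65,0.03,0.85,0.115,0,0,0.35],[-0.65,0.03,0.88,0.115,0,0,0.35],[-0.65,0.03,0.88,0.115,0,0,0.35]])

```text
clock: 33.25
tool_pos: [0.4684, -0.0301, 0.2949]
eef_rot: [-0.502, 0.498, 0.503, 0.497]
force: [0.5, -0.9, 0.2]
opening: 0.0324
```

>>> move_arm(motion=[[0,-0.07,0.25,0.08,0,0,0.35],[0,-0.15,0.5,0.166,0,0,0.35],[0,-0.25,0.75,0.166,0,0,0.35],[0,-0.257,0.8,0.166,0,0,0.35],[0,-0.257,0.8,0.166,0,0,0.35]])

```text
clock: 33.88
tool_pos: [0.5188, 0.1296, 0.2948]
eef_rot: [-0.457, 0.54, 0.457, 0.539]
force: [-0.1, 0.4, 0.0]
opening: 0.0326
```

```bash
cat > tf.py <<'E'
from h import *
from fit import *
def tf(x,y,yaw,cams=('scene','side','wrist'),z=((.028,.056),(.028,.066))):
    for n in cams:
        W=cloud(read_camera(n)).reshape(-1,3); W=W[np.isfinite(W[:,0])]
        for a,b in z:
            P=W[(np.hypot(W[:,0]-x,W[:,1]-y)<.09)&(W[:,2]>a)&(W[:,2]<b)]
            if len(P)<60: print(n,len(P)); continue
            f,k,e=fit(P,TRAY,[x,y,yaw]); print(n,(a,b),f.round(4),k,round(e,2))
E
python3 - <<'E'
from tf import *
st(); tf(.652,.2085,-.166)
c=read_camera('wrist'); save(c,'w12.png',1.2)
c=read_camera('side'); save(c,'x12.png',1.2)
E
```

```text
t 33.88 p [0.5188 0.1296 0.2948] yawY 2.976 xax [-0.001 -0.001 -1.   ] j [ 0.16  0.25  1.59 -0.    1.3  -1.25] F [-0.1  0.4  0. ] op 0.0326
scene (0.028, 0.056) [ 0.6531  0.2066 -0.163 ] 572 0.9
scene (0.028, 0.066) [ 0.653   0.2067 -0.1634] 788 1.07
side (0.028, 0.056) [ 0.6499  0.2095 -0.1678] 275 1.37
side (0.028, 0.066) [ 0.651   0.2093 -0.1684] 372 1.46
wrist (0.028, 0.056) [ 0.6527  0.2093 -0.1608] 463 0.77
wrist (0.028, 0.066) [ 0.6526  0.2093 -0.1617] 747 1.02
```

View pics/w12.png

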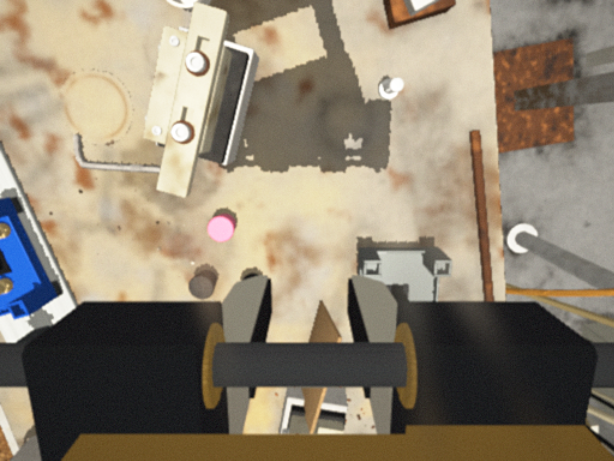

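Run:
```python
from h import *
for n in ('scene','side'):
    c=read_camera(n);W=cloud(c).reshape(-1,3); rgb=c['frame'].reshape(-1,3)
    for x in np.arange(.64,.78,.02):
        k=(W[:,0]>x)&(W[:,0]<x+.02)&(W[:,1]>.08)&(W[:,1]<.15)&(W[:,2]>.02)
        if k.sum()>3: P=W[k]; print(n,round(x,2),P[:,2].max().round(3),P[P[:,2]>P[:,2].max()-.02][:,1].min().round(3),P[:,1].max().round(3))
```

```text
scene 0.64 0.085 0.131 0.136
scene 0.66 0.087 0.124 0.134
scene 0.68 0.089 0.115 0.126
scene 0.7 0.088 0.104 0.115
scene 0.72 0.116 0.099 0.122
scene 0.74 0.118 0.08 0.128
scene 0.76 0.126 0.085 0.133
scene 0.78 0.127 0.083 0.125
side 0.64 0.087 0.128 0.139
side 0.66 0.087 0.119 0.136
side 0.68 0.089 0.107 0.125
side 0.7 0.086 0.1 0.118
side 0.72 0.116 0.1 0.128
side 0.74 0.115 0.09 0.123
side 0.76 0.125 0.083 0.113
side 0.78 0.127 0.081 0.104
```

Run:
```python
from h import *
rel([(.6525,.2083,.25,2.9766),(.6525,.2083,.1,2.9766)])
```

```text
[0.229, -0.595, 0.499] [-0.002, 0.0, 0.0]
[0.979, -0.595, 0.499] [-0.002, 0.0, 0.0]
```

>>> move_arm(motion=[[0,-0.2,0.17,0,0,0,0.35],[0,-0.4,0.34,0,0,0,0.35],[0.1,-0.59,0.49,0,0,0,0.35],[0.3,-0.595,0.5,0,0,0,0.35],[0.55,-0.595,0.5,0,0,0,0.35],[0.8,-0.595,0.5,0,0,0,0.35],[0.95,-0.595,0.5,0,0,0,0.35],[0.98,-0.595,0.5,0,0,0,0.35],[0.98,-0.595,0.5,0,0,0,0.35]])

```text
clock: 35.35
tool_pos: [0.653, 0.2093, 0.1006]
eef_rot: [-0.457, 0.539, 0.457, 0.54]
force: [1.3, -0.3, 0.8]
opening: 0.0325
```

Run:
```python
from h import *
st();rel([(.6525,.2083,.028,2.9766)])
c=read_camera('wrist'); save(c,'w13.png',1.2)
```

```text
t 35.35 p [0.653  0.2093 0.1006] yawY 2.976 xax [ 0.001  0.    -1.   ] j [ 0.24  0.72  1.36  0.    1.06 -1.16] F [ 1.3 -0.3  0.8] op 0.0325
[0.363, 0.002, -0.006] [-0.001, 0.0, 0.001]
```

View pics/w13.png

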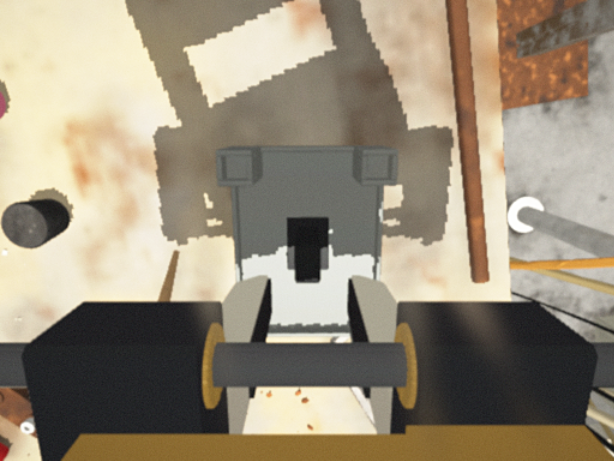

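>>> move_arm(motion=[[0.15,0,0,0,0,0,0.35],[0.27,0,0,0,0,0,0.35],[0.34,0,0,0,0,0,0.35],[0.363,0,0,0,0,0,0.35],[0.363,0,0,0,0,0,0.2],[0.363,0,0,0,0,0,0],[0.363,0,0,0,0,0,0],[0.363,0,0,0,0,0,0],[0.363,0,0,0,0,0,0],[0.363,0,0,0,0,0,0]])

```text
clock: 36.65
tool_pos: [0.653, 0.2096, 0.0279]
eef_rot: [-0.457, 0.539, 0.457, 0.54]
force: [-0.3, 0.6, 7.0]
opening: 0.0142
```

>>> move_arm(motion=[[-0.05,0,0,0,0,0,0],[-0.15,0,0,0,0,0,0],[-0.3,0,0,0,0,0,0],[-0.5,0,0,0,0,0,0],[-0.7,0,0,0,0,0,0],[-0.9,0,0,0,0,0,0],[-1,0,0,0,0,0,0],[-1,0,0,0,0,0,0],[-1,0,0,0,0,0,0]])

```text
clock: 37.78
tool_pos: [0.6519, 0.2092, 0.2262]
eef_rot: [-0.457, 0.54, 0.457, 0.539]
force: [0.0, -0.3, -2.8]
opening: 0.0137
```

```bash
sed -i 's/off=.026/off=.027/' hold.py; python3 hold.py
python3 - <<'E'
from h import *
b=ctrl.get_state()['tool_pos'].tolist()+[2.976]
for t in [(.55,.1,.32,3.05),(.46,-.03,.32,3.17),(.525,-.2245,.28,3.2686)]: rel([t],b); b=t
E
```

```text
t 37.77 p [0.6519 0.2092 0.2262] yawY 2.976 xax [-0.001 -0.    -1.   ] j [ 0.24  0.6   1.25 -0.    1.3  -1.16] F [ 0.  -0.3 -2.8] op 0.0137
wrist 0.028 tray [ 0.6474  0.211  -0.1653] off in tool(mm along trayx,y) [[-4.8  0.9]] dyaw 0.0 1897 1.41
side 0.028 tray [ 0.6511  0.2105 -0.1663] off in tool(mm along trayx,y) [[-1.   1.1]] dyaw -0.001 274 1.14
scene 0.028 tray [ 0.6524  0.2078 -0.165 ] off in tool(mm along trayx,y) [[ 0.7 -1.3]] dyaw 0.001 388 0.77
[-0.468, 0.414, -0.624] [-0.071, 0.0, 0.0]
[0.0, 0.389, -0.688] [-0.115, 0.0, 0.0]
[0.2, -0.297, -0.981] [-0.094, 0.0, 0.0]
```

>>> move_arm(motion=[[-0.08,0.05,-0.08,-0.01,0,0,0],[-0.25,0.15,-0.23,-0.03,0,0,0],[-0.4,0.28,-0.42,-0.05,0,0,0],[-0.46,0.38,-0.57,-0.07,0,0,0],[-0.468,0.414,-0.624,-0.07,0,0,0],[-0.468,0.414,-0.624,-0.07,0,0,0]])

```text
clock: 38.83
tool_pos: [0.5502, 0.0998, 0.3205]
eef_rot: [-0.476, 0.523, 0.476, 0.523]
force: [0.4, 0.4, -3.5]
opening: 0.0139
```

>>> move_arm(motion=[[0,0.05,-0.08,-0.015,0,0,0],[0,0.15,-0.25,-0.04,0,0,0],[0,0.27,-0.46,-0.08,0,0,0],[0,0.36,-0.63,-0.115,0,0,0],[0,0.389,-0.688,-0.115,0,0,0],[0,0.389,-0.688,-0.115,0,0,0]])

```text
clock: 39.58
tool_pos: [0.4606, -0.0297, 0.3204]
eef_rot: [-0.506, 0.493, 0.507, 0.493]
force: [-0.5, 0.1, -1.9]
opening: 0.0139
```

>>> move_arm(motion=[[0,-0.03,-0.1,-0.01,0,0,0],[0,-0.1,-0.3,-0.03,0,0,0],[0,-0.18,-0.55,-0.06,0,0,0],[0,-0.25,-0.8,-0.094,0,0,0],[0.1,-0.29,-0.95,-0.094,0,0,0],[0.18,-0.297,-0.98,-0.094,0,0,0],[0.2,-0.297,-0.98,-0.094,0,0,0],[0.2,-0.297,-0.98,-0.094,0,0,0]])

```text
clock: 40.58
tool_pos: [0.5252, -0.2228, 0.2808]
eef_rot: [-0.531, 0.467, 0.531, 0.467]
force: [-0.8, -0.1, -3.3]
opening: 0.0138
```

```bash
python3 hold.py; python3 -c "
from h import *
rel([(.5308,-.2262,.16,3.2686),(.5308,-.2262,.088,3.2686)])
from chk import chk; chk(.01)"; ls pics|tail -30|grep side
```

```text
t 40.58 p [ 0.5252 -0.2228  0.2808] yawY -3.014 xax [-0.  0. -1.] j [-0.48  0.33  1.52  0.    1.29 -2.18] F [-0.8 -0.1 -3.3] op 0.0138
wrist 0.028 tray [ 0.5206 -0.2225 -6.1559] off in tool(mm along trayx,y) [[-4.6  0.9]] dyaw -0.0 1900 1.41
side 0.028 tray [ 0.5245 -0.222  -6.1561] off in tool(mm along trayx,y) [[-0.6  0.9]] dyaw -0.0 569 0.74
scene 0.028 tray [ 0.5256 -0.2248 -6.1536] off in tool(mm along trayx,y) [[ 0.1 -1.9]] dyaw 0.002 361 1.04
[0.606, -0.026, -0.015] [-0.0, -0.0, 0.001]
[0.966, -0.026, -0.015] [-0.0, -0.0, 0.001]
side [ 0.5294 -0.225   0.1265] 481 0.8 tops [0.0709, 0.0707, 0.0707, 0.0705, 0.069]
scene [ 0.5305 -0.2275  0.1265] 288 1.18 tops [0.071, 0.071, 0.07, 0.0712, 0.0695]
hold_side_88.png
s2_side.png
side0.png
```

>>> move_arm(motion=[[0.1,-0.01,-0.01,0,0,0,0],[0.25,-0.023,-0.014,0,0,0,0],[0.45,-0.023,-0.014,0,0,0,0],[0.65,-0.023,-0.014,0,0,0,0],[0.8,-0.023,-0.014,0,0,0,0],[0.86,-0.023,-0.014,0,0,0,0],[0.86,-0.023,-0.014,0,0,0,0],[0.86,-0.023,-0.014,0,0,0,0]])

```text
clock: 41.98
tool_pos: [0.5305, -0.2267, 0.11]
eef_rot: [0.531, -0.467, -0.53, -0.468]
force: [0.1, -1.0, -3.3]
opening: 0.0139
```

```bash
python3 hold.py; python3 -c "
from h import *
rel([(.5301,-.2256,.088,3.2686)])
from chk import chk; chk(.01)"; ls pics|grep hold_side
```

```text
t 41.98 p [ 0.5305 -0.2267  0.11  ] yawY -3.015 xax [ 0.002 -0.001 -1.   ] j [-0.48  0.53  1.68  0.    0.94 -2.18] F [ 0.1 -1.  -3.3] op 0.0139
wrist 0.028 tray [ 0.5259 -0.2263 -6.1565] off in tool(mm along trayx,y) [[-4.6  1. ]] dyaw 0.0 1904 1.4
side 0.028 tray [ 0.5295 -0.2255 -6.1541] off in tool(mm along trayx,y) [[-0.9  1.3]] dyaw 0.003 351 0.74
scene 0.028 tray [ 0.5306 -0.2278 -6.1642] off in tool(mm along trayx,y) [[-0.1 -1.1]] dyaw -0.007 217 1.25
[0.105, -0.001, 0.004] [-0.001, -0.0, 0.001]
side [ 0.5295 -0.225   0.1245] 249 0.81 tops [None, 0.0705, 0.0707, 0.0707, None]
scene [ 0.5308 -0.2277  0.1289] 210 1.12 tops [0.0758, None, 0.0752, 0.0699, 0.0598]
hold_side_116.png
hold_side_129.png
hold_side_143.png
hold_side_380.png
hold_side_408.png
hold_side_422.png
hold_side_88.png
```

Aligned within ~0.5 mm (both cameras agree). Lowering.

>>> move_arm(motion=[[0.02,0,0.002,0,0,0,0],[0.04,0,0.003,0,0,0,0],[0.055,0,0.003,0,0,0,0],[0.07,0,0.003,0,0,0,0],[0.08,0,0.003,0,0,0,0],[0.09,0,0.003,0,0,0,0],[0.1,0,0.003,0,0,0,0],[0.11,0,0.003,0,0,0,0],[0.11,0,0.003,0,0,0,0]])

```text
clock: 43.5
tool_pos: [0.5299, -0.2258, 0.0882]
eef_rot: [0.531, -0.467, -0.53, -0.467]
force: [-6.7, 2.8, 15.6]
opening: 0.014
```

Run:
```python
from h import *
st(); c=read_camera('side'); save(c,'x14.png',1.5)
from chk import chk; chk(.06)
```

```text
t 43.5 p [ 0.5299 -0.2258  0.0882] yawY -3.015 xax [ 0. -0. -1.] j [-0.48  0.56  1.69 -0.    0.89 -2.18] F [-6.7  2.8 15.6] op 0.014
side [ 0.5288 -0.2246  0.1298] 323 0.79 tops [None, 0.1193, 0.121, 0.1203, 0.1064]
scene [ 0.5302 -0.2271  0.1273] 206 1.09 tops [0.1218, None, 0.121, 0.1205, 0.1121]
```

View pics/x14.png

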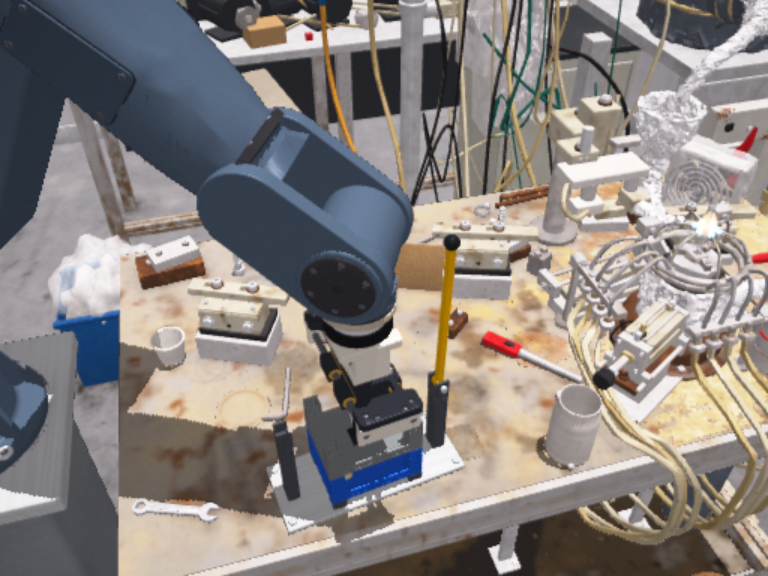

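Post tops at ~120.5 mm and contact force confirm seating. Release and rise.

>>> move_arm(motion=[[0,0,0,0,0,0,0.05],[0,0,0,0,0,0,0.2],[0,0,0,0,0,0,0.35],[0,0,0,0,0,0,0.35],[-0.1,0,0,0,0,0,0.35],[-0.3,0,0,0,0,0,0.35],[-0.5,0,0,0,0,0,0.35],[-0.7,0,0,0,0,0,0.35],[-0.75,0,0,0,0,0,0.35],[-0.75,0,0,0,0,0,0.35]])

```text
clock: 44.9
tool_pos: [0.5297, -0.2257, 0.2362]
eef_rot: [-0.531, 0.467, 0.531, 0.467]
force: [-0.3, 0.1, -0.4]
opening: 0.0329
```

Run:
```python
from h import *
st()
from chk import chk; chk(.06); chk(.01)
from small import small,G
small(('side','scene'),G[3:])
c=read_camera('wrist'); save(c,'w15.png',1.2)
c=read_camera('scene'); save(c,'sc15.png',1.5)
rel([(.5977,-.0085,.26,3.2686),(.5977,-.0085,.1,3.2686)])
```

```text
t 44.9 p [ 0.5297 -0.2257  0.2362] yawY -3.015 xax [ 0.  0. -1.] j [-0.48  0.38  1.56  0.    1.2  -2.18] F [-0.3  0.1 -0.4] op 0.0329
side [ 0.5288 -0.2246  0.1268] 538 0.77 tops [0.1202, 0.1205, 0.1203, 0.1201, 0.1186]
scene [ 0.53   -0.2269  0.1255] 305 1.09 tops [0.1203, 0.1217, 0.1208, 0.1209, 0.1198]
side [ 0.5295 -0.2248  0.1247] 195 0.52 tops [0.0893, 0.0895, 0.0889, 0.0885, 0.0892]
scene [ 0.5307 -0.2273  0.1259] 137 1.11 tops [0.0886, 0.0892, 0.0863, 0.0886, 0.0889]
s? side 146 mid [0.535  0.0285] ext [0.028 0.03 ] top [0.5348 0.0274] zmax 0.032 [221 132 170]
s? scene 146 mid [0.5362 0.028 ] ext [0.028 0.029] top [0.5356 0.0292] zmax 0.031 [140  75  94]
s? side 12 mid [ 0.6024 -0.0331] ext [0.007 0.009] top [ 0.6023 -0.0337] zmax 0.03 [105  96  93]
s? scene 60 mid [ 0.5969 -0.0322] ext [0.024 0.01 ] top [ 0.5966 -0.033 ] zmax 0.032 [33 32 30]
s? scene 143 mid [0.6109 0.0454] ext [0.027 0.031] top [0.6105 0.0458] zmax 0.031 [42 40 38]
[-0.12, -0.474, 1.034] [-0.001, 0.0, -0.001]
[0.68, -0.475, 1.034] [-0.001, 0.0, -0.001]
```

View pics/sc15.png

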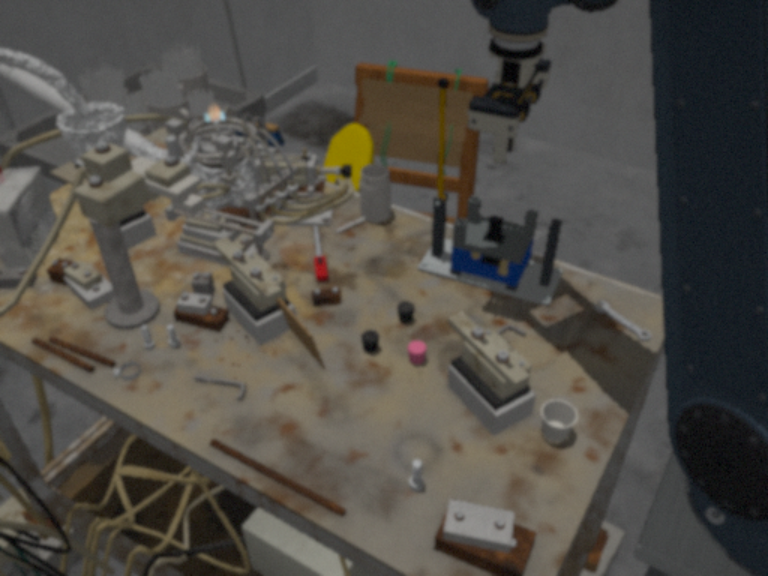

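Run:
```python
from small import *
small(('side','scene','wrist'),[('A',.597,-.042,.02),('B',.611,.044,.02)])
```

```text
A side 110 mid [ 0.5958 -0.0427] ext [0.025 0.027] top [ 0.5991 -0.0465] zmax 0.031 [61 57 56]
A scene 131 mid [ 0.5966 -0.042 ] ext [0.029 0.027] top [ 0.5964 -0.0416] zmax 0.032 [45 43 41]
A wrist 415 mid [ 0.5941 -0.0416] ext [0.022 0.028] top [ 0.592  -0.0435] zmax 0.03 [96 89 78]
B scene 145 mid [0.6101 0.0449] ext [0.029 0.029] top [0.6107 0.0458] zmax 0.031 [42 40 38]
B wrist 440 mid [0.6085 0.0458] ext [0.023 0.027] top [0.6066 0.0461] zmax 0.029 [69 66 61]
```

Run:
```python
from tr import *
rel([(.5958,-.0425,.2,3.2686),(.5958,-.0425,.1,3.2686)])
```

```text
[0.182, -0.443, 0.867] [-0.001, 0.0, -0.0]
[0.682, -0.443, 0.867] [-0.001, 0.0, -0.0]
```

>>> move_arm(motion=[[0,0,0.25,0,0,0,0.55],[0,0,0.5,0,0,0,0.55],[0,-0.1,0.75,0,0,0,0.55],[0.1,-0.3,0.867,0,0,0,0.55],[0.3,-0.443,0.867,0,0,0,0.55],[0.55,-0.443,0.867,0,0,0,0.55],[0.68,-0.443,0.867,0,0,0,0.55],[0.68,-0.443,0.867,0,0,0,0.55]])

```text
clock: 46.45
tool_pos: [0.5948, -0.0424, 0.099]
eef_rot: [-0.53, 0.468, 0.532, 0.467]
force: [0.3, -0.1, 1.2]
opening: 0.0509
```

Run:
```python
from small import *
st(); c=read_camera('wrist'); save(c,'w16.png',1.2)
small(('wrist','scene'),[('A',.597,-.042,.02)])
rel([(.5958,-.0425,.008,3.2686)])
```

```text
t 46.45 p [ 0.5948 -0.0424  0.099 ] yawY -3.015 xax [-0.004  0.001 -1.   ] j [-0.15  0.58  1.62  0.    0.94 -1.85] F [ 0.3 -0.1  1.2] op 0.0509
A wrist 1272 mid [ 0.5977 -0.0412] ext [0.029 0.029] top [ 0.5969 -0.0414] zmax 0.03 [72 68 63]
A scene 133 mid [ 0.5965 -0.0413] ext [0.027 0.029] top [ 0.5966 -0.0419] zmax 0.032 [37 36 33]
[0.471, 0.005, 0.002] [-0.001, -0.001, 0.002]
```

View pics/w16.png

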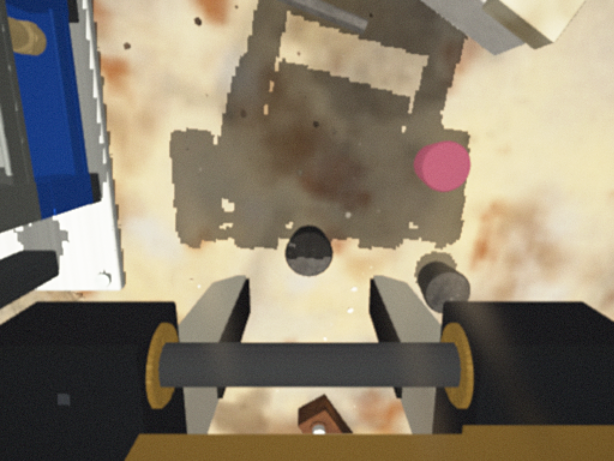

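>>> move_arm(motion=[[0.2,-0.005,0.005,0,0,0,0.55],[0.35,-0.005,0.005,0,0,0,0.55],[0.45,-0.005,0.005,0,0,0,0.55],[0.47,-0.005,0.005,0,0,0,0.55],[0.47,-0.005,0.005,0,0,0,0.4],[0.47,-0.005,0.005,0,0,0,0.1],[0.47,-0.005,0.005,0,0,0,0],[0.47,-0.005,0.005,0,0,0,0],[0.47,-0.005,0.005,0,0,0,0],[0.35,-0.005,0.005,0,0,0,0],[0.15,-0.005,0.005,0,0,0,0],[-0.1,-0.005,0.005,0,0,0,0],[-0.35,-0.005,0.005,0,0,0,0],[-0.5,-0.005,0.005,0,0,0,0],[-0.5,-0.005,0.005,0,0,0,0]])

```text
clock: 48.48
tool_pos: [0.5976, -0.0415, 0.203]
eef_rot: [0.532, -0.467, -0.529, -0.468]
force: [-0.5, -0.2, -0.8]
opening: 0.0286
```

Run:
```python
from tr import *
st(); c=read_camera('side'); save(c,'x17.png',1.2)
for q in ((.029,0),(-.029,0)): rel([tr(*q,.2),tr(*q,.086)])
```

```text
t 48.48 p [ 0.5976 -0.0415  0.203 ] yawY -3.015 xax [ 0.004 -0.001 -1.   ] j [-0.15  0.45  1.54  0.    1.14 -1.84] F [-0.5 -0.2 -0.8] op 0.0286
[0.005, 0.301, -0.874] [-0.001, -0.0, 0.001]
[0.575, 0.302, -0.874] [-0.001, -0.0, 0.001]
[0.005, 0.591, -0.875] [-0.001, -0.0, 0.001]
[0.575, 0.592, -0.875] [-0.001, -0.0, 0.001]
```

View pics/x17.png

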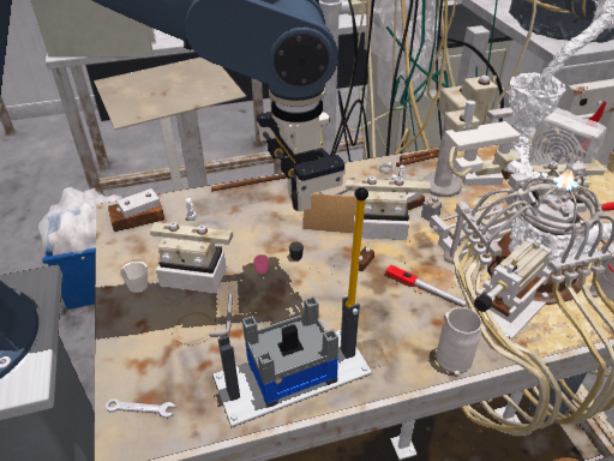

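>>> move_arm(motion=[[0,0.2,-0.15,0,0,0,0],[0,0.4,-0.35,0,0,0,0],[0,0.56,-0.58,0,0,0,0],[0,0.591,-0.8,0,0,0,0],[0.08,0.591,-0.875,0,0,0,0],[0.25,0.591,-0.875,0,0,0,0],[0.45,0.591,-0.875,0,0,0,0],[0.55,0.591,-0.875,0,0,0,0],[0.583,0.591,-0.875,0,0,0,0],[0.583,0.591,-0.875,0,0,0,0],[0.583,0.591,-0.875,0,0,0,0.35],[0.583,0.591,-0.875,0,0,0,0.4],[0.583,0.591,-0.875,0,0,0,0.4],[0.5,0.591,-0.875,0,0,0,0.4],[0.3,0.591,-0.875,0,0,0,0.4],[0.1,0.591,-0.875,0,0,0,0.4],[-0.15,0.591,-0.875,0,0,0,0.4],[-0.15,0.591,-0.875,0,0,0,0.4]])

```text
clock: 50.78
tool_pos: [0.5029, -0.2307, 0.2355]
eef_rot: [0.533, -0.467, -0.528, -0.468]
force: [-0.2, 0.1, -0.2]
opening: 0.037
```

Run:
```python
from small import *
st(); c=read_camera('side'); save(c,'x18.png',1.2); c=read_camera('scene'); save(c,'sc18.png',1.2)
small(('side','scene','wrist'),[('B',.611,.044,.02)])
rel([(.6105,.0445,.23,3.2686)])
```

```text
t 50.77 p [ 0.5029 -0.2307  0.2355] yawY -3.015 xax [ 0.007 -0.004 -1.   ] j [-0.51  0.34  1.63  0.    1.17 -2.21] F [-0.2  0.1 -0.2] op 0.037
B scene 144 mid [0.6109 0.0455] ext [0.027 0.029] top [0.6105 0.0458] zmax 0.032 [42 40 38]
[-0.002, -0.716, 1.291] [-0.001, 0.001, -0.002]
```

View pics/x18.png

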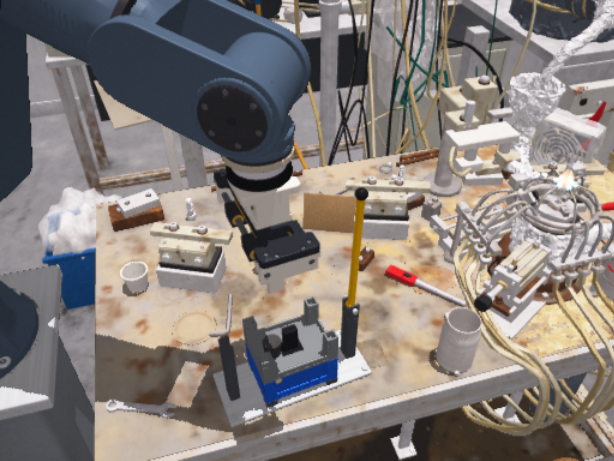

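>>> move_arm(motion=[[0,0,0.25,0,0,0,0.55],[0,0,0.5,0,0,0,0.55],[0,-0.1,0.75,0,0,0,0.55],[0,-0.3,0.95,0,0,0,0.55],[0,-0.55,1,0,0,0,0.55],[0,-0.7,1,0,0,0,0.55],[0,-0.7,1,0,0,0,0.55]])

```text
clock: 51.9
tool_pos: [0.6158, -0.0133, 0.2289]
eef_rot: [-0.53, 0.468, 0.531, 0.467]
force: [-0.4, -0.5, 0.1]
opening: 0.0515
```

Run:
```python
from small import *
st(); rel([(.6110,.045,.1,3.2686)])
```

```text
t 51.9 p [ 0.6158 -0.0133  0.2289] yawY -3.014 xax [-0.002  0.    -1.   ] j [-0.1   0.46  1.46  0.    1.22 -1.8 ] F [-0.4 -0.5  0.1] op 0.0515
[0.644, -0.015, 0.292] [0.0, 0.001, -0.002]
```

>>> move_arm(motion=[[0.05,-0.01,0.15,0,0,0,0.55],[0.2,-0.015,0.292,0,0,0,0.55],[0.4,-0.015,0.292,0,0,0,0.55],[0.58,-0.015,0.292,0,0,0,0.55],[0.64,-0.015,0.292,0,0,0,0.55],[0.64,-0.015,0.292,0,0,0,0.55]])

```text
clock: 52.65
tool_pos: [0.6104, 0.0442, 0.1026]
eef_rot: [-0.53, 0.468, 0.531, 0.467]
force: [-0.2, 0.0, -0.4]
opening: 0.051
```

Run:
```python
from small import *
st(); c=read_camera('wrist'); save(c,'w19.png',1.2)
small(('wrist','scene'),[('B',.611,.045,.02)])
rel([(.611,.045,.007,3.2686)])
```

```text
t 52.65 p [0.6104 0.0442 0.1026] yawY -3.016 xax [-0.001 -0.    -1.   ] j [-0.    0.6   1.58 -0.    0.97 -1.7 ] F [-0.2  0.  -0.4] op 0.051
B wrist 1237 mid [0.6113 0.0464] ext [0.029 0.028] top [0.6105 0.0463] zmax 0.029 [59 57 52]
B scene 142 mid [0.6109 0.0438] ext [0.028 0.03 ] top [0.6104 0.0456] zmax 0.031 [36 34 32]
[0.486, 0.003, 0.004] [-0.001, -0.0, 0.002]
```

View pics/w19.png

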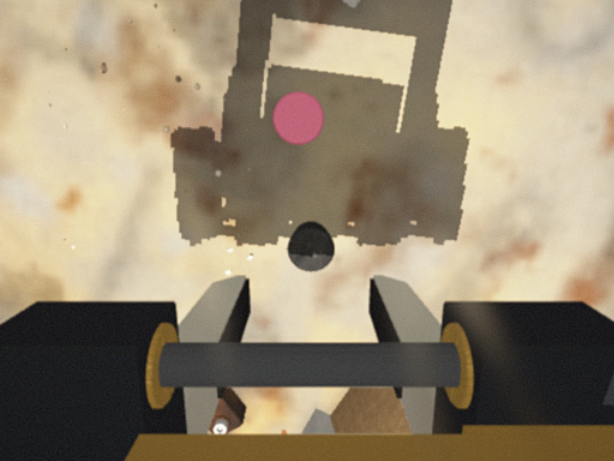

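>>> move_arm(motion=[[0.2,0.003,0.006,0,0,0,0.55],[0.35,0.003,0.006,0,0,0,0.55],[0.45,0.003,0.006,0,0,0,0.55],[0.475,0.003,0.006,0,0,0,0.55],[0.475,0.003,0.006,0,0,0,0.4],[0.475,0.003,0.006,0,0,0,0.1],[0.475,0.003,0.006,0,0,0,0],[0.475,0.003,0.006,0,0,0,0],[0.475,0.003,0.006,0,0,0,0],[0.35,0.003,0.006,0,0,0,0],[0.15,0.003,0.006,0,0,0,0],[-0.1,0.003,0.006,0,0,0,0],[-0.35,0.003,0.006,0,0,0,0],[-0.5,0.003,0.006,0,0,0,0],[-0.5,0.003,0.006,0,0,0,0]])

```text
clock: 54.68
tool_pos: [0.6109, 0.0456, 0.2051]
eef_rot: [0.532, -0.466, -0.529, -0.468]
force: [-0.6, 0.8, -0.9]
opening: 0.0282
```

Run:
```python
from tr import *
st(); c=read_camera('side'); save(c,'x20.png',1.2)
for q in ((.029,0),): rel([tr(*q,.2),tr(*q,.087)])
```

```text
t 54.67 p [0.6109 0.0456 0.2051] yawY -3.015 xax [ 0.004 -0.    -1.   ] j [-0.    0.48  1.5  -0.    1.16 -1.7 ] F [-0.6  0.8 -0.9] op 0.0282
[0.015, 0.422, -1.297] [-0.001, -0.0, 0.001]
[0.58, 0.423, -1.297] [-0.001, -0.0, 0.001]
```

View pics/x20.png

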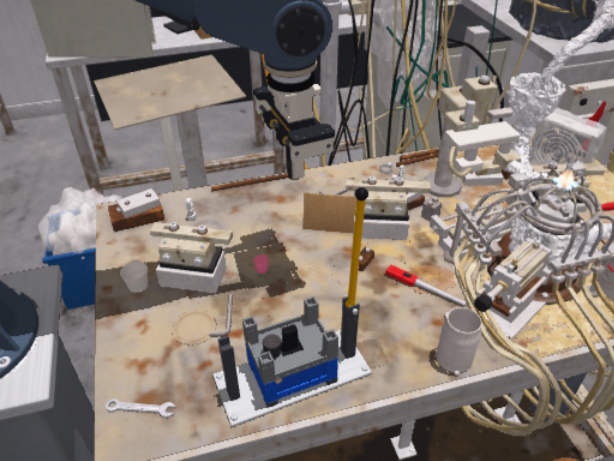

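Held (28 mm), table clear of black stoppers. Carry over in two calls.

>>> move_arm(motion=[[0,0.15,-0.1,0,0,0,0],[0,0.3,-0.3,0,0,0,0],[0,0.422,-0.5,0,0,0,0],[0,0.422,-0.7,0,0,0,0],[0,0.422,-0.85,0,0,0,0],[0,0.422,-0.9,0,0,0,0],[0,0.422,-0.9,0,0,0,0]])

```text
clock: 55.6
tool_pos: [0.5486, -0.1433, 0.2016]
eef_rot: [-0.53, 0.468, 0.531, 0.467]
force: [-0.4, 0.1, -0.6]
opening: 0.0287
```

Run:
```python
from tr import *
st()
for q in ((.029,0),): rel([tr(*q,.2),tr(*q,.087)])
```

```text
t 55.6 p [ 0.5486 -0.1433  0.2016] yawY -3.016 xax [-0.002  0.001 -1.   ] j [-0.34  0.4   1.62  0.    1.12 -2.03] F [-0.4  0.1 -0.6] op 0.0287
[0.008, -0.002, -0.399] [-0.001, 0.001, -0.001]
[0.573, -0.003, -0.4] [-0.001, 0.001, -0.001]
```

>>> move_arm(motion=[[0,0,-0.12,0,0,0,0],[0,-0.002,-0.3,0,0,0,0],[0.05,-0.002,-0.4,0,0,0,0],[0.2,-0.002,-0.4,0,0,0,0],[0.4,-0.002,-0.4,0,0,0,0],[0.53,-0.002,-0.4,0,0,0,0],[0.575,-0.002,-0.4,0,0,0,0],[0.575,-0.002,-0.4,0,0,0,0],[0.575,-0.002,-0.4,0,0,0,0.35],[0.575,-0.002,-0.4,0,0,0,0.4],[0.575,-0.002,-0.4,0,0,0,0.4],[0.5,-0.002,-0.4,0,0,0,0.4],[0.3,-0.002,-0.4,0,0,0,0.4],[0.1,-0.002,-0.4,0,0,0,0.4],[-0.1,0.1,-0.4,0,0,0,0.4],[-0.3,0.5,-0.4,0,0,0,0.4],[-0.5,0.8,-0.3,0,0,0,0.4],[-0.6,0.9,-0.2,0,0,0,0.3],[-0.6,0.9,-0.2,0,0,0,0.2],[-0.6,0.9,-0.2,0,0,0,0]])

```text
clock: 58.1
tool_pos: [0.3757, -0.2061, 0.3233]
eef_rot: [0.531, -0.467, -0.53, -0.468]
force: [-0.3, 0.2, 0.4]
opening: 0.0131
```

Run:
```python
from h import *
st(); c=read_camera('side'); save(c,'x21.png',1.5); c=read_camera('scene'); save(c,'sc21.png',1.5)
from chk import chk
chk(.06,z=(.046,.056)); 
for n in ('side','scene'):
    c=read_camera(n); 
    for t in ('bar_knob','bar_pivot'):
        for r in models.landmark_of(t,n)[:2]:
            u,v=r['position']; W=cloud(c); print(n,t,r['confidence'],W[int(v),int(u)].round(3))
    W=W.reshape(-1,3); rgb=c['frame'].reshape(-1,3).astype(int)
    k=(np.hypot(W[:,0]-.63,W[:,1]+.215)<.06)&(W[:,2]>.15)&(W[:,2]<.37)
    P=W[k]; 
    for z in np.arange(.15,.36,.04):
        q=P[(P[:,2]>=z)&(P[:,2]<z+.04)]; 
        if len(q): print(z.round(2),len(q),q.mean(0).round(4))
```

```text
t 58.1 p [ 0.3757 -0.2061  0.3233] yawY -3.015 xax [ 0.002 -0.001 -1.   ] j [-0.61  0.02  1.79  0.    1.33 -2.31] F [-0.3  0.2  0.4] op 0.0131
side [ 0.5286 -0.2251  0.1275] 319 1.21 tops [0.1205, 0.1207, 0.1201, 0.1202, 0.1187]
scene [ 0.5299 -0.2266  0.1229] 166 1.21 tops [0.1211, 0.1209, 0.1219, 0.1205, 0.1202]
side bar_knob 0.88 [ 0.627 -0.214  0.345]
side bar_pivot 0.82 [ 0.624 -0.214  0.128]
0.15 101 [ 0.629  -0.2161  0.1705]
0.19 111 [ 0.6299 -0.2161  0.2107]
0.23 122 [ 0.6309 -0.2159  0.251 ]
0.27 131 [ 0.6318 -0.2158  0.2903]
0.31 183 [ 0.6325 -0.2161  0.3325]
scene bar_knob 0.79 [ 0.962 -0.88   0.006]
scene bar_knob 0.21 [ 0.515 -0.183  0.035]
scene bar_pivot 0.98 [ 0.627 -0.211  0.133]
scene bar_pivot 0.33 [ 0.497 -0.188  0.033]
0.15 53 [ 0.6297 -0.2106  0.1699]
0.19 66 [ 0.6307 -0.2115  0.2096]
0.23 59 [ 0.6309 -0.2108  0.2505]
0.27 67 [ 0.6325 -0.2108  0.2911]
0.31 91 [ 0.6326 -0.2102  0.3319]
```

View pics/x21.png

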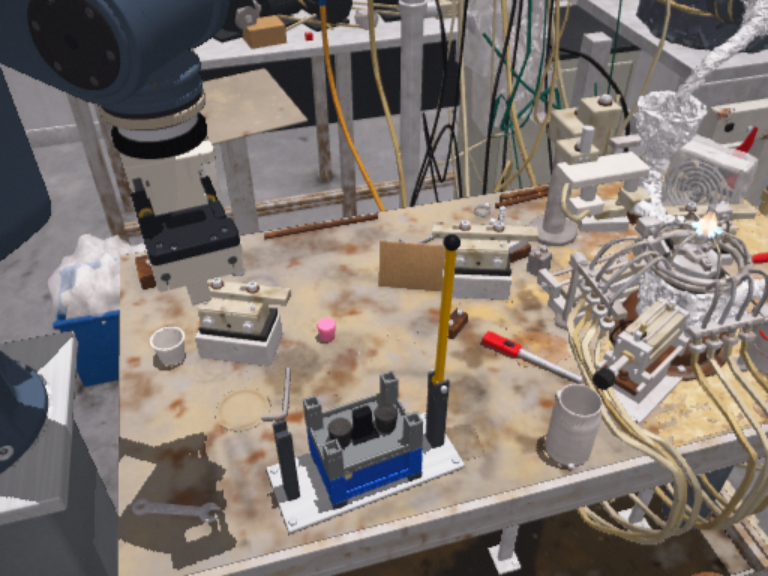

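View pics/sc21.png

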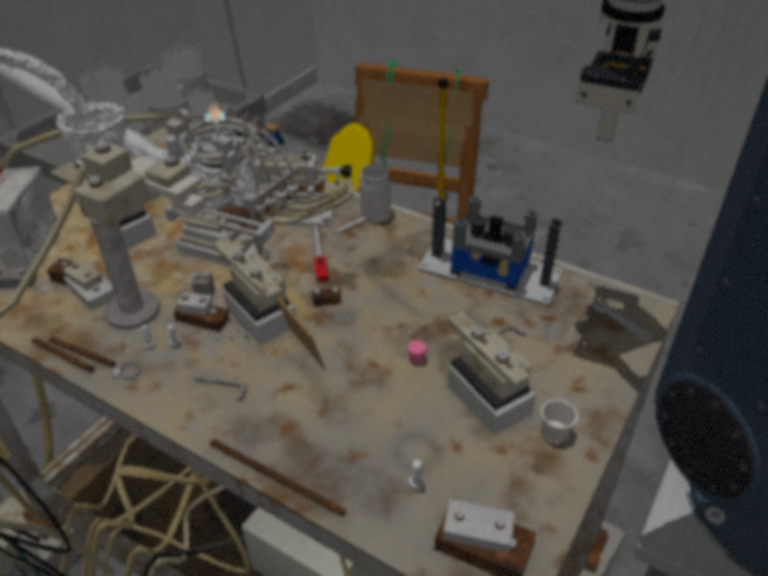

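```bash
cat > bar.py <<'E'
from h import *
yw=.127
def cw(X,z,Y=0): 
    X/=1000;Y/=1000; return (.530+np.cos(yw)*X-np.sin(yw)*Y, -.226+np.sin(yw)*X+np.cos(yw)*Y, z/1000, 3.2686)
def arc(thdeg,r=175,pen=0):
    t=np.radians(thdeg); return cw(100-r*np.cos(t)+(4-pen)*np.sin(t)+7.5, 127+r*np.sin(t)+(4-pen)*np.cos(t))
E
python3 - <<'E'
from bar import *
rel([cw(-100,400)]); b=cw(-100,400); 
for t in (cw(60,400),cw(137,400),cw(137,303)): rel([t],b); b=t
E
```

```text
[-0.389, -0.253, -0.197] [-0.0, 0.0, -0.0]
[0.0, -0.8, -0.0] [0.0, 0.0, 0.0]
[0.0, -0.385, -0.0] [0.0, 0.0, 0.0]
[0.485, 0.0, 0.0] [0.0, 0.0, 0.0]
```

>>> move_arm(motion=[[-0.25,0,-0.1,0,0,0,0],[-0.39,-0.1,-0.197,0,0,0,0],[-0.39,-0.35,-0.197,0,0,0,0],[-0.39,-0.6,-0.197,0,0,0,0],[-0.39,-0.85,-0.197,0,0,0,0],[-0.39,-1,-0.197,0,0,0,0],[-0.39,-1,-0.197,0,0,0,0]])

```text
clock: 59.48
tool_pos: [0.5801, -0.2194, 0.3992]
eef_rot: [-0.53, 0.467, 0.532, 0.467]
force: [-0.3, -0.1, 0.1]
opening: 0.0005
```

Run:
```python
from bar import *
st(); rel([cw(137,400),cw(137,303)])
```

```text
t 59.48 p [ 0.5801 -0.2194  0.3992] yawY -3.014 xax [-0.002  0.001 -1.   ] j [-0.44  0.38  1.18  0.    1.59 -2.14] F [-0.3 -0.1  0.1] op 0.0005
[-0.005, -0.433, -0.001] [0.001, 0.001, -0.001]
[0.48, -0.433, -0.002] [0.001, 0.001, -0.001]
```

>>> move_arm(motion=[[0,-0.2,0,0,0,0,0],[0,-0.4,0,0,0,0,0],[0,-0.433,0,0,0,0,0],[0,-0.433,0,0,0,0,0],[0.15,-0.433,0,0,0,0,0],[0.32,-0.433,0,0,0,0,0],[0.45,-0.433,0,0,0,0,0],[0.48,-0.433,0,0,0,0,0],[0.48,-0.433,0,0,0,0,0]])

```text
clock: 60.6
tool_pos: [0.6643, -0.2093, 0.3059]
eef_rot: [0.531, -0.467, -0.53, -0.468]
force: [-0.0, -0.2, -0.1]
opening: 0.0004
```

Run:
```python
from bar import *
st(); c=read_camera('side'); save(c,'x22.png',1.5)
print('first'); rel([arc(t) for t in (92,88,84,80,75,70,65,60,55,50,45)])
print('second'); rel([arc(t) for t in (40,35,30,25,20,15,10,6,3,0)],arc(45))
```

```text
t 60.6 p [ 0.6643 -0.2093  0.3059] yawY -3.016 xax [ 0.001 -0.    -1.   ] j [-0.37  0.57  1.1  -0.    1.47 -2.07] F [-0.  -0.2 -0.1] op 0.0004
first
[0.023, 0.09, 0.003] [-0.001, -0.001, 0.002]
[0.021, 0.151, 0.003] [-0.001, -0.001, 0.002]
[0.024, 0.212, 0.002] [-0.001, -0.001, 0.002]
[0.031, 0.273, 0.002] [-0.001, -0.001, 0.002]
[0.046, 0.348, 0.002] [-0.001, -0.001, 0.002]
[0.067, 0.421, 0.002] [-0.001, -0.001, 0.002]
[0.094, 0.493, 0.002] [-0.001, -0.001, 0.002]
[0.128, 0.561, 0.002] [-0.001, -0.001, 0.002]
[0.167, 0.627, 0.002] [-0.001, -0.001, 0.002]
[0.212, 0.688, 0.002] [-0.001, -0.001, 0.002]
[0.262, 0.746, 0.002] [-0.001, -0.001, 0.002]
second
[0.055, 0.053, 0.0] [0.0, 0.0, 0.0]
[0.115, 0.101, 0.0] [0.0, 0.0, 0.0]
[0.178, 0.143, 0.0] [0.0, 0.0, 0.0]
[0.245, 0.18, 0.0] [0.0, 0.0, 0.0]
[0.315, 0.211, 0.0] [0.0, 0.0, 0.0]
[0.387, 0.235, 0.0] [0.0, 0.0, 0.0]
[0.461, 0.254, 0.0] [0.0, 0.0, 0.0]
[0.522, 0.264, 0.0] [0.0, 0.0, 0.0]
[0.567, 0.268, 0.0] [0.0, 0.0, 0.0]
[0.613, 0.27, 0.0] [0.0, 0.0, 0.0]
```

View pics/x22.png

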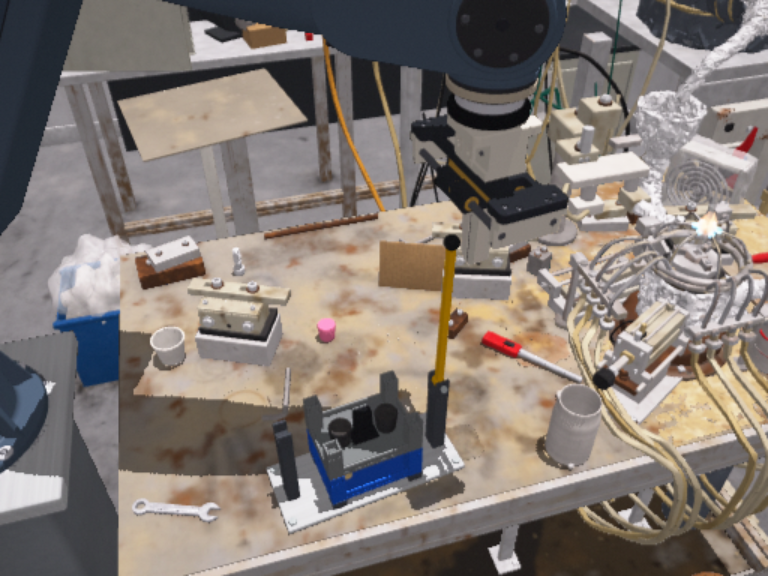

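Fingers are behind the bar near the knob (452,243). Push along the arc.

>>> move_arm(motion=[[0.02,0.05,0,0,0,0,0],[0.023,0.09,0,0,0,0,0],[0.021,0.15,0,0,0,0,0],[0.024,0.21,0,0,0,0,0],[0.031,0.27,0,0,0,0,0],[0.046,0.35,0,0,0,0,0],[0.067,0.42,0,0,0,0,0],[0.094,0.49,0,0,0,0,0],[0.128,0.56,0,0,0,0,0],[0.167,0.627,0,0,0,0,0],[0.212,0.688,0,0,0,0,0],[0.262,0.746,0,0,0,0,0],[0.262,0.746,0,0,0,0,0]])

```text
clock: 62.28
tool_pos: [0.5156, -0.2277, 0.2519]
eef_rot: [-0.53, 0.468, 0.531, 0.467]
force: [-0.2, -0.3, -0.1]
opening: 0.0007
```

Run:
```python
from bar import *
st(); c=read_camera('side'); save(c,'x23.png',1.5)
rel([arc(t) for t in (40,35,30,25,20,15,10,6,3,0,-1)])
```

```text
t 62.27 p [ 0.5156 -0.2277  0.2519] yawY -3.016 xax [-0.001  0.001 -1.   ] j [-0.5   0.34  1.58 -0.    1.22 -2.2 ] F [-0.2 -0.3 -0.1] op 0.0007
[0.049, 0.051, 0.0] [-0.001, 0.0, -0.0]
[0.109, 0.099, 0.0] [-0.001, 0.0, -0.0]
[0.172, 0.141, 0.0] [-0.001, 0.0, -0.0]
[0.239, 0.178, 0.0] [-0.001, 0.0, -0.0]
[0.309, 0.209, 0.0] [-0.001, 0.0, -0.0]
[0.381, 0.234, 0.0] [-0.001, 0.0, -0.0]
[0.456, 0.252, 0.0] [-0.001, 0.0, -0.0]
[0.516, 0.262, 0.0] [-0.001, 0.0, -0.0]
[0.561, 0.266, 0.0] [-0.001, 0.0, -0.0]
[0.607, 0.269, 0.0] [-0.001, 0.0, -0.0]
[0.623, 0.269, 0.0] [-0.001, 0.0, -0.0]
```

View pics/x23.png

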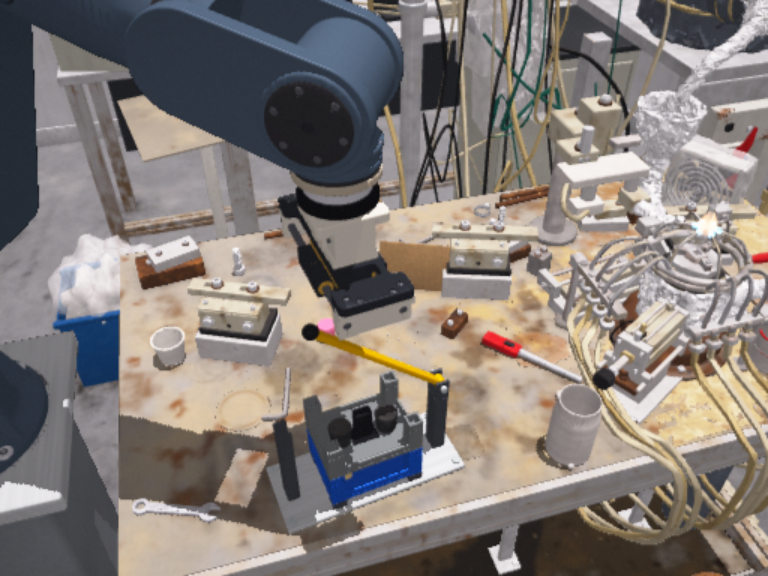

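Bar is at ~45°, finger in contact. Continue down.

>>> move_arm(motion=[[0.05,0.05,0,0,0,0,0],[0.11,0.1,0,0,0,0,0],[0.172,0.14,0,0,0,0,0],[0.24,0.178,0,0,0,0,0],[0.31,0.209,0,0,0,0,0],[0.38,0.234,0,0,0,0,0],[0.455,0.252,0,0,0,0,0],[0.515,0.262,0,0,0,0,0],[0.56,0.266,0,0,0,0,0],[0.59,0.269,0,0,0,0,0],[0.607,0.269,0,0,0,0,0],[0.607,0.269,0,0,0,0,0]])

```text
clock: 63.82
tool_pos: [0.4634, -0.2346, 0.1312]
eef_rot: [0.531, -0.467, -0.531, -0.467]
force: [-1.9, 0.4, 4.9]
opening: 0.0004
```

```bash
cat > barang.py <<'E'
from bar import *
def ang():
    for n in ('side','scene'):
        c=read_camera(n); W=cloud(c).reshape(-1,3); rgb=c['frame'].reshape(-1,3).astype(int)
        d=W[:,:2]-[.530,-.226]; X=d@[np.cos(yw),np.sin(yw)]; Y=d@[-np.sin(yw),np.cos(yw)]
        k=(np.abs(Y)<.02)&(X>-.09)&(X<.09)&(W[:,2]>.1)&(W[:,2]<.25)&(rgb[:,0]>rgb[:,2]*1.8)&(rgb[:,0]>70)
        if k.sum()<20: print(n,k.sum()); continue
        p=np.polyfit(X[k],W[k,2],1); print(n,k.sum(),'angle',round(-np.arctan(p[0]),4),'z@0',round(p[1],4))
        for r in models.landmark_of('bar_knob',n)[:1]: print('knob',r['confidence'],cloud(c)[int(r['position'][1]),int(r['position'][0])].round(4))
E
python3 -c "
from barang import *
st(); ang(); c=read_camera('side'); save(c,'x24.png',1.5)
rel([arc(0),arc(-.5),arc(-1)])"
```

```text
t 63.83 p [ 0.4634 -0.2346  0.1312] yawY -3.015 xax [ 0. -0. -1.] j [-0.56  0.41  1.81 -0.    0.92 -2.26] F [-1.9  0.4  4.9] op 0.0004
side 346 angle -0.0116 z@0 0.1282
knob 0.67 [ 0.4109 -0.243   0.1329]
scene 284 angle 0.0001 z@0 0.1293
knob 0.59 [ 0.418  -0.2403  0.1362]
[0.001, 0.002, 0.0] [-0.0, -0.0, 0.0]
[0.009, 0.002, 0.0] [-0.0, -0.0, 0.0]
[0.016, 0.002, 0.0] [-0.0, -0.0, 0.0]
```

View pics/x24.png

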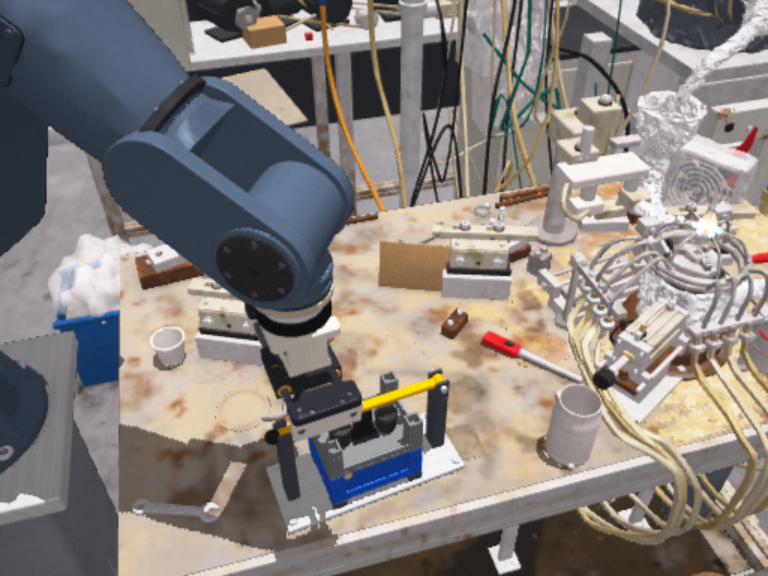

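Bar is about level. A slight extra press to make sure it is fully down, then withdraw upward.

>>> move_arm(motion=[[0.008,0,0,0,0,0,0],[0.014,0,0,0,0,0,0],[0.014,0,0,0,0,0,0],[0.014,0,0,0,0,0,0]])

```text
clock: 64.58
tool_pos: [0.4635, -0.2347, 0.1306]
eef_rot: [0.531, -0.467, -0.53, -0.467]
force: [-12.1, 6.6, 33.4]
opening: 0.0003
```

>>> move_arm(motion=[[-0.1,0,0,0,0,0,0],[-0.3,0,0,0,0,0,0],[-0.6,0,0,0,0,0,0],[-0.9,0.2,0,0,0,0,0],[-1,0.45,0,0,0,0,0],[-1,0.6,0,0,0,0,0],[-1,0.6,0,0,0,0,0],[-1,0.6,0,0,0,0,0]])

```text
clock: 65.58
tool_pos: [0.3448, -0.2498, 0.328]
eef_rot: [0.531, -0.467, -0.53, -0.468]
force: [-0.2, -1.2, 0.2]
opening: 0.0004
```

```bash
python3 -c "
from barang import *
from chk import chk
st(); ang(); chk(.06); chk(.01,z=(.03,.048))
for n in ('side','scene'):
    c=read_camera(n); save(c,'x25_'+n+'.png',1.5)
    for t in ('bolt','hex_key','stopper_1','nozzle_1'):
        for r in models.landmark_of(t,n):
            if r['confidence']>.3: print(n,t,round(r['confidence'],2),onz(c,*r['position'],0 if t in('bolt','hex_key') else .075 if t[0]=='s' else .025).round(3))
c=read_camera('side')['frame'][200:360,150:350,::-1]; cv2.imwrite('pics/x25c.png',cv2.resize(c,None,fx=4,fy=3.7))
"
```

```text
t 65.58 p [ 0.3448 -0.2498  0.328 ] yawY -3.015 xax [ 0. -0. -1.] j [-0.74  0.01  1.79  0.    1.34 -2.43] F [-0.2 -1.2  0.2] op 0.0004
side 717 angle 0.0003 z@0 0.1288
knob 0.92 [ 0.4112 -0.2388  0.1302]
scene 304 angle 0.0037 z@0 0.1293
knob 0.59 [ 0.4201 -0.2464  0.1346]
side [ 0.5288 -0.2245  0.1264] 462 0.83 tops [0.1204, 0.1202, 0.1203, 0.1206, 0.1313]
scene [ 0.53   -0.2271  0.1271] 254 1.17 tops [0.1208, 0.1208, 0.1202, 0.1207, 0.1314]
side [ 0.5294 -0.2247  0.1265] 159 0.49 tops [0.0869, 0.0883, 0.0829, 0.0876, 0.0886]
scene [ 0.5307 -0.2275  0.125 ] 109 1.07 tops [0.088, 0.0889, 0.0864, 0.0895, 0.0896]
side bolt 0.59 [0.421 0.24  0.   ]
side bolt 0.53 [ 0.419 -0.138  0.   ]
side stopper_1 0.79 [ 0.559 -0.23   0.075]
side stopper_1 0.58 [ 0.497 -0.231  0.075]
side stopper_1 0.56 [ 0.528 -0.045  0.075]
scene bolt 0.67 [0.418 0.226 0.   ]
scene hex_key 0.42 [ 0.447 -0.064  0.   ]
scene stopper_1 0.49 [ 0.557 -0.225  0.075]
scene stopper_1 0.44 [ 0.501 -0.231  0.075]
scene stopper_1 0.37 [ 0.44  -0.336  0.075]
scene nozzle_1 0.45 [ 0.565 -0.223  0.025]
scene nozzle_1 0.39 [ 0.487 -0.2    0.025]
```

View pics/x25c.png

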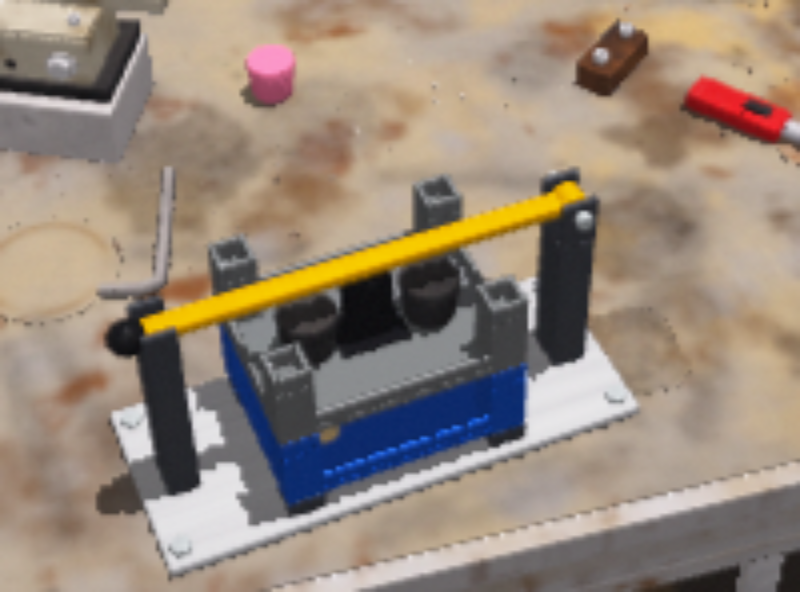

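View pics/x25_scene.png

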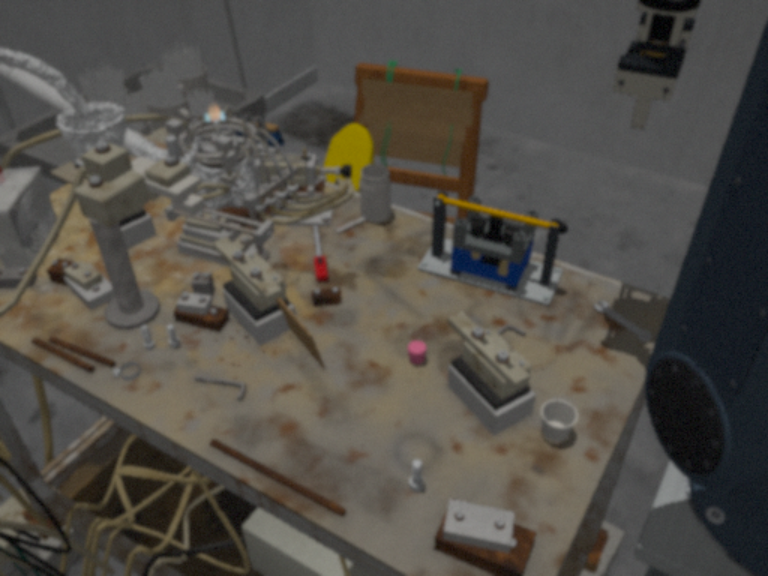

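The crop shows the bar in its catch (knob at (125,335)), both stoppers in the grey tray at (308,325) and (428,290), and the trays nested. The arm is clear and everything is at rest, so I am handing in.

```bash
python3 -c "
from station import order
print(order.close_job())"
```

```text
the job is handed in; nothing more can be done
None
```

The kit is packed and the job was handed in at about 66 s; `close_job` gives no verdict, so success rests on my own checks.

- **Blue tray:** it is seated on the carrier. Its post tops read about 70.5 mm, where 70 mm is expected. All three brass nozzles were standing in it when I last looked inside.
- **Grey tray:** it is stacked on the blue one with post tops level at about 120.5 mm, where 120 mm is expected. It sits within about 1 mm and 0.01 rad of the blue tray. Both black stoppers are in it. One stopper had been knocked about 35 mm aside mid-run, so I located it again before picking it up. The pink look-alike was left alone.
- **Hold-down bar:** it is pressed into its catch. The angle read 0.000 rad in the side camera and 0.004 rad in the scene camera.
- **Bystanders:** the cap screw and hex key were not touched. The last readings place both within about 15 mm of where they started, and I put that down to detector scatter. The side camera missed the hex key, and it also reported a false second "bolt" near (0.42, -0.14).

The two cameras disagree by 2–3 mm in absolute position, but they agree on how the parts sit relative to each other. After the grey tray went on, the nozzles were mostly hidden, so only two of the three were detected again.

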